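# Lay out a weighing station in the fragrance lab

### The job

Lay out the bench for the next blend: stand the blue-lidded jar in the middle of the balance's pan, the amber bottle upright in the middle of the coaster next to the balance, and the white bottle upright in the middle of the other coaster, the one next to the sloped rack. Let the two vials roll down the sloped rack, lying across it, so that the green one rests against the stop at the low end and the red one lies right behind it, touching it. Leave everything else where it is, and let all come to rest.

Things in the scene. Friction and masses are not known exactly. Their poses are not given: they have to be found in the camera images.
- jar_center (a point): centre (half-way up, 22 mm above its foot) of the loose white jar with a blue lid: round, upright, 45 mm high; body 51 mm in diameter, lid (the top 15 mm) 54 mm; about 100 g; z is its upward axis
- amber_center (a point): centre (half-way up, 36 mm above its foot) of the loose dark amber bottle with a black cap: round, standing upright, 72 mm high; straight body 38 mm in diameter up to 46 mm, then a shoulder and a 26 mm cap; about 85 g; z is its upward axis
- white_center (a point): centre (half-way up, 36 mm above its foot) of the loose white bottle with an orange cap: round, standing upright, 72 mm high; straight body 38 mm in diameter up to 46 mm, then a shoulder and a 26 mm cap; about 85 g; z is its upward axis
- vial_green_center (a point): centre of the loose green glass vial with a white cap, lying on its side on the bench (centre 12 mm up): a plain cylinder, cap included, 24 mm in diameter and 80 mm long, 35 g; y runs along the vial (cap towards +y), so pinch it across y; it rolls if pushed; at the start y is within 0.5 rad of the world's y
- vial_red_center (a point): centre of the loose red glass vial with a white cap, lying on its side on the bench (centre 12 mm up): a plain cylinder, cap included, 24 mm in diameter and 80 mm long, 35 g; y runs along the vial (cap towards +y), so pinch it across y; it rolls if pushed; at the start y is within 0.5 rad of the world's y
- pan (a point): centre of the top of the round steel pan (90 mm in diameter, 46 mm above the bench) of the white electronic balance; the balance is fixed, 150 x 150 mm, 36 mm high under the pan, with its display on its -x side; it stands at one end of the row, left or right
- coaster_cork: centre of the underside of the brown cork round coaster, fixed, 64 mm in diameter, 4 mm thick (top 4 mm above the bench); one of two between the balance and the rack
- coaster_yellow: centre of the underside of the yellow round coaster, fixed, 64 mm in diameter, 4 mm thick (top 4 mm above the bench); one of two between the balance and the rack
- rack: fixed blue sloped rack, 126 mm (x) by 102 mm; origin: centre of its underside, on the bench; x points uphill, away from the robot. Two alu rails 26 to 46 mm either side of the middle, open between; top 40 mm high at the stop (x -55, stop 66 mm high), 79 mm at x +65. Walls 92 mm apart. Vials lie along y and roll down; centres at rest x -43 z 56, then x -20 z 64; let go at x +20 (on the rails: z 77)
Mind the look-alikes: they are no part of the job. What is shaped like the part that bears vial_red_center but grey or purple is not meant. What is shaped like the part that bears amber_center but purple is not meant.

How it is judged:
By the outcome, as a careful person would: the job done as asked, in the order asked, and still so for the second after the job is handed in, with the robot touching nothing.
It also fails if it takes over 125 s, if anything falls off the work surface, if the arm or the gripper's body presses on something with over 40 N, if the wrist force passes 120 N, or if a joint passes its speed limit or range.

### The arm

A 7-joint arm with a two-finger parallel gripper is mounted at the origin on the work surface. World frame = base frame: x ahead of the robot, y to its left, z up, the work surface at z = 0. Lengths are in mm, angles in rad, forces in N, time in s.
With the tool pointing down it reaches from about 400 to 875 mm from the base axis. Payload 4.4 kg.
Tool frame: the origin (TCP) lies at the very end of the fingers, on their centre line; the grasp point (between the pads) lies 19 mm behind it; y points along the fingers, x is the direction in which the jaws open and shut, and the axes are right-handed (so a half turn about y gives the same grasp; the last joint's range is limited). The gripper opens to 85 mm and grips with 20 to 120 N. Pads are 22 mm wide; open, the fingers measure 114 mm over their backs; the gripper's body (76 mm by 85 mm) begins 54 mm behind the grasp point. The pads swing forward as they close: fully open they stand 13 mm farther back than shut.
Start: joints at [-1.169, 0.628, 0.038, 1.517, -0.027, 0.996, -0.02], TCP at [293.08, 580.191, 231.313] pointing down, gripper open.
Joint ranges: [-3.06, 3.06], [-0.37, 2.12], [-1.25, 1.32], [0.18, 2.47], [-1.1, 4.24], [0.23, 1.98], [-2.94, 2.94]. Speed limits (rad/s): [2.57, 2.57, 3.14, 3.14, 3.14, 3.14, 3.14].

### API

Orientations are given as [roll, pitch, yaw] about the fixed x, y, z axes, in that order (R = Rz(yaw) Ry(pitch) Rx(roll)).
In Python, from cell import readout, eyes, finish_job gives the robot as it stands. The module is installed in compiled form; this text tells all that it offers.
- The arm moves only by the tool apply_moves, never from a script. Its argument "commands" is a list that holds one entry, the list of rows, each a list of 6 numbers: the shift along the tool's x, y, z in units of 0.04 m (1.0 is 0.04 m), then the turn, a rotation vector about the tool's x, y, z in units of 5 degrees (1.0 is 5 degrees). A call has 1 to 8 rows; each row shifts and turns the pose as measured when the row begins, along the tool's axes as they then stand; what a row does not reach is not made up. A row lasts 1/12 s, in which the tool goes at most 41.7 mm and 7.16 degrees, less where a joint would pass 70% of its speed; a pose out of reach is approached as far as the arm can. A call with a number of a shift or a turn outside -1 to 1 is refused whole. A call with a gripper value outside its range is refused whole. "claw" is the finger opening in mm, from 0 to 85.4, set as the call begins (left out, the last holds). The fingers move at their own pace and stop on an object; the grip force is fixed at half the most. Time passes only in rows, so rows that do not move let the fingers close. It gives the time, the measured TCP pose, the force and the opening at its end, in the units of the state.
- readout.read_state(): the state, without advancing time (a new reading comes with each control period).
- eyes.get_image(name): name is "side" or "top"; returns a dict with "image" (384x512x3 uint8, red, green, blue), "mtx" (3x3 intrinsics, pixels), "k1" (the pictures are not rectified: a ray, as slopes to the right and down, at radius r is drawn at 1 + k1 r^2 times it, then the intrinsics apply), "rvec" (rotation vector, rad) and "tvec" (3), from world to camera coordinates, as OpenCV has them. Camera axes: x right, y down, z forward; pixel columns grow to the right and rows downward; lengths in mm; the calibration is good to about 2 mm. A picture is of the moment at which its call begins. There is no depth.
- finish_job(): hands the job in, once; it reports no verdict.
The state is a dict: "clock": time; "qpos": joint angles; "qd": joint speeds; "tau": joint torques, N m; "eef_pos": TCP position; "tool_rot": TCP orientation; "force": force on the tool from outside, world axes, zero at the start; "torque": the same for the moment, N m; "width": finger opening in mm.
Only numpy, scipy, OpenCV 4.12 (cv2) and the standard library are available. Lean on these libraries where they do the work, as an engineer would, in place of code of your own. Each camera call takes 0.05 s, during which the arm holds its last target. There are 200 camera calls.

## Working session

There is one attempt and no reset: what is moved stays moved. The work goes in short steps, Python scripts to look and compute and a tool call to move; the robot and the scene stay as the last step left them, time stands still between calls to the robot, and variables do not carry over. Pictures are saved under pics/ and viewed, about 12 in all and at most 16, crops included, and the job is handed in when it is done.

Besides the shell and the picture viewer there is one more tool, called after "Call:" by a JSON object that holds its "fn" and its "kwargs". apply_moves: Moves the arm, as the interface text tells. Shifts and turns lie within -1 to 1; 1 stands for 0.04 m of shift or 5 degrees of turn. Its arguments: {"type":"object","properties":{"commands":{"type":"array"},"claw":{"type":"number"}},"required":["commands"]}

```bash
mkdir -p pics; cat > h.py <<'E'
import numpy as np, cv2
from cell import readout, eyes
def cam(n, f=None):
    d=eyes.get_image(n); im=cv2.cvtColor(np.array(d['image']),cv2.COLOR_RGB2BGR)
    if f: cv2.imwrite('pics/'+f,im)
    return d,im
def ray(d,u,v):
    K=np.array(d['mtx'],float); k=float(np.ravel(d['k1'])[0])
    p=cv2.undistortPoints(np.array([[[u,v]]],float),K,np.array([k,0,0,0.]))[0,0]
    R=cv2.Rodrigues(np.array(d['rvec'],float))[0]; t=np.array(d['tvec'],float).ravel()
    return -R.T@t, R.T@np.array([p[0],p[1],1])
def onz(d,u,v,z):
    c,r=ray(d,u,v); return c+r*(z-c[2])/r[2]
def proj(d,P):
    return cv2.projectPoints(np.array(P,float).reshape(-1,1,3),np.array(d['rvec'],float),np.array(d['tvec'],float),np.array(d['mtx'],float),np.array([float(np.ravel(d['k1'])[0]),0,0,0.]))[0].reshape(-1,2)
E
python3 - <<'E'
from h import *
print(readout.read_state())
for n in('top','side'):
    d,im=cam(n,n+'0.png'); print(n,d['k1'],ray(d,256,192),d['mtx'])
E
```

```text
{'clock': 0.0, 'qpos': array([-1.16878773,  0.62932312,  0.03843881,  1.51838097, -0.02699187,
        0.99627527, -0.02001565]), 'qd': array([ 1.91298513e-03,  6.10509580e-04,  5.89249097e-04, -1.14423333e-05,
        2.29412243e-03, -1.30684895e-03,  5.97003167e-04]), 'tau': array([ 1.76813792e-04, -5.63396752e+01,  1.22621287e+00, -1.93447226e+01,
        1.09661461e-02,  1.02266928e-02,  1.36849030e-05]), 'eef_pos': array([292.79959081, 579.62061007, 230.3997818 ]), 'tool_rot': array([-1.57082496,  0.00186857,  1.10297873]), 'force': array([ 0.08601709,  0.78112714, -0.03196845]), 'torque': array([ 0.02147036, -0.01450159,  0.02302727]), 'width': 85.25539977549312}
top 0.05710546472394337 (array([ 396.89582267,    9.24961387, 1150.73808047]), array([ 0.0651939 , -0.01459229, -0.99776617])) [[430.44101439   0.         256.27348616]
 [  0.         430.44101439 192.13514989]
 [  0.           0.           1.        ]]
side -0.12004022290252234 (array([  89.82706192, -654.10321344,  542.29433048]), array([ 0.40702403,  0.74374891, -0.53031688])) [[388.25530786   0.         258.7440115 ]
 [  0.         388.25530786 190.39725318]
 [  0.           0.           1.        ]]
```

View pics/top0.png

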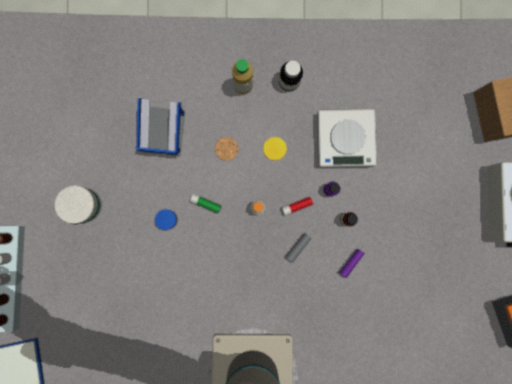

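View pics/side0.png

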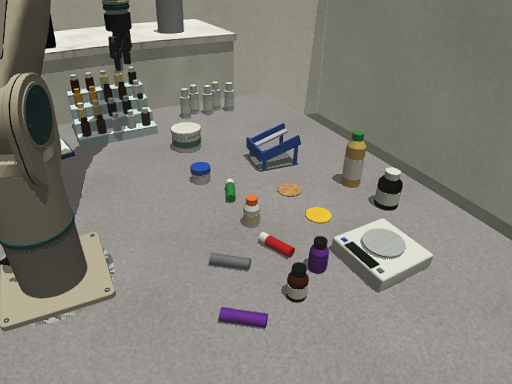

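Top view (+x is up, +y is left):
- Jar (165,219), with no twin. The white tub at (77,204) is bigger.
- Amber (349,219), against the purple bottle (331,189), the black bottle (290,75) and the brown bottle (242,77).
- White/orange bottle (258,208).
- Green vial (206,204), red vial (298,206). The grey (298,248) and purple (351,263) vials are not wanted.
- Yellow coaster (275,148) is next to the balance, cork (227,149) is next to the rack.

Next I measure these and check the choices in a crop.

```bash
cat > meas.py <<'E'
from h import *
def blob(im,lo,hi,box,mn=8):
    h=cv2.cvtColor(im,cv2.COLOR_BGR2HSV); m=cv2.inRange(h,np.array(lo),np.array(hi))
    x0,y0,x1,y1=box; q=np.zeros_like(m); q[y0:y1,x0:x1]=m[y0:y1,x0:x1]
    n,l,s,c=cv2.connectedComponentsWithStats(q)
    if n<2: return None
    i=1+np.argmax(s[1:,4]); ys,xs=np.where(l==i)
    return c[i],s[i],np.c_[xs,ys].astype(np.float32)
E
python3 - <<'E'
from meas import *
d,im=cam('top'); ds,ims=cam('side')
def rep(nm,b,z,dd=d):
    if b is None: print(nm,None);return
    (u,v),w,h_=cv2.minAreaRect(b[2]);
    print(nm,'c',b[0].round(1),'box',b[1],'rect',np.round([u,v],1),np.round(w),'->',onz(dd,*b[0],z).round(1),'rectc',onz(dd,u,v,z).round(1))
rep('jar',blob(im,(105,120,60),(125,255,255),(145,200,190,240)),45)
rep('orange',blob(im,(5,120,120),(20,255,255),(245,195,270,220)),72)
rep('amber dark',blob(im,(0,0,0),(180,255,60),(335,205,365,232)),60)
rep('yellow',blob(im,(22,150,120),(35,255,255),(255,130,295,165)),4)
rep('cork',blob(im,(5,100,80),(20,255,255),(210,130,245,165)),4)
rep('green',blob(im,(45,100,40),(80,255,255),(185,185,225,220)),12)
rep('red',blob(im,(0,150,60),(8,255,255),(280,190,320,220)),12)
h=cv2.cvtColor(im,cv2.COLOR_BGR2HSV)
rep('rack blue',blob(im,(105,120,40),(125,255,255),(125,85,195,165)),66)
a=cv2.resize(im[170:280,150:380],None,fx=3.4,fy=3.4,interpolation=cv2.INTER_CUBIC)
b=cv2.resize(im[85:180,120:390],None,fx=2.9,fy=2.9,interpolation=cv2.INTER_CUBIC)
c=np.zeros((a.shape[0]+b.shape[0],max(a.shape[1],b.shape[1]),3),np.uint8)
c[:a.shape[0],:a.shape[1]]=a;c[a.shape[0]:,:b.shape[1]]=b
print(c.shape);c=c[:600];cv2.imwrite('pics/crop1.png',cv2.resize(c,None,fx=.92,fy=.92) if 0 else c[:, :800])
# side
rep('s orange',blob(ims,(5,150,120),(20,255,255),(240,190,265,212)),64,ds)
rep('s jarlid',blob(ims,(105,120,40),(125,255,255),(185,155,215,185)),40,ds)
rep('s green',blob(ims,(45,100,30),(80,255,255),(215,170,245,210)),12,ds)
rep('s red',blob(ims,(0,150,60),(8,255,255),(255,225,300,265)),12,ds)
rep('s yellow',blob(ims,(22,150,120),(35,255,255),(295,200,340,230)),4,ds)
rep('s cork',blob(ims,(5,100,80),(20,255,255),(270,175,310,205)),4,ds)
E
```

```text
jar c [165.1 219.4] box [155 210  21  20 343] rect [165.  219.5] [19. 20.] -> [397.2 224.3  45. ] rectc [396.9 224.5  45. ]
orange c [257.6 206.7] box [253 202  10  10  82] rect [257.5 206.5] [9. 9.] -> [430.5 -10.8  72. ] rectc [431.  -10.6  72. ]
amber dark c [349.1 218.9] box [342 213  15  13 151] rect [349. 219.] [12. 14.] -> [ 402.  -242.9   60. ] rectc [ 401.8 -242.6   60. ]
yellow c [274.4 148.3] box [264 138  22  22 392] rect [274.5 148.5] [21. 21.] -> [590.1 -56.1   4. ] rectc [589.4 -56.3   4. ]
cork c [226.1 148.4] box [215 138  23  22 393] rect [226.  148.5] [21. 22.] -> [588.4  73.6   4. ] rectc [588.   73.9   4. ]
green c [208.6 204.6] box [197 197  24  16 181] rect [208.5 204.6] [23.  8.] -> [436.9 117.5  12. ] rectc [436.9 117.6  12. ]
red c [291.8 204.5] box [291 204   3   2   4] rect [292.  204.5] [2. 1.] -> [ 439.  -102.4   12. ] rectc [ 439. -103.   12.]
rack blue c [159.1 132.6] box [136  99  48  56 422] rect [158.5 126.6] [46. 51.] -> [616.2 239.6  66. ] rectc [631.5 241.4  66. ]
(650, 783, 3)
s orange c [251.7 199.2] box [246 195  11  11  81] rect [251. 200.] [10. 10.] -> [433.8  -6.1  64. ] rectc [430.9  -8.2  64. ]
s jarlid c [200.  168.3] box [191 162  19  14 219] rect [200.  168.5] [13. 18.] -> [396.7 224.   40. ] rectc [396.2 222.7  40. ]
s green c [229.9 191.8] box [226 182   9  20 160] rect [230.  191.5] [19.  8.] -> [437.3 120.5  12. ] rectc [438.  121.5  12. ]
s red c [279.  246.8] box [265 236  29  21 178] rect [279.3 246. ] [30. 10.] -> [ 437.8 -124.4   12. ] rectc [ 439.9 -122.4   12. ]
s yellow c [318.2 214.3] box [306 207  26  16 303] rect [318.4 214.3] [25. 15.] -> [590.  -55.6   4. ] rectc [590.2 -55.9   4. ]
s cork c [289.  189.5] box [278 184  23  12 234] rect [289.  189.5] [11. 22.] -> [587.3  73.    4. ] rectc [587.3  72.9   4. ]
```

View pics/crop1.png

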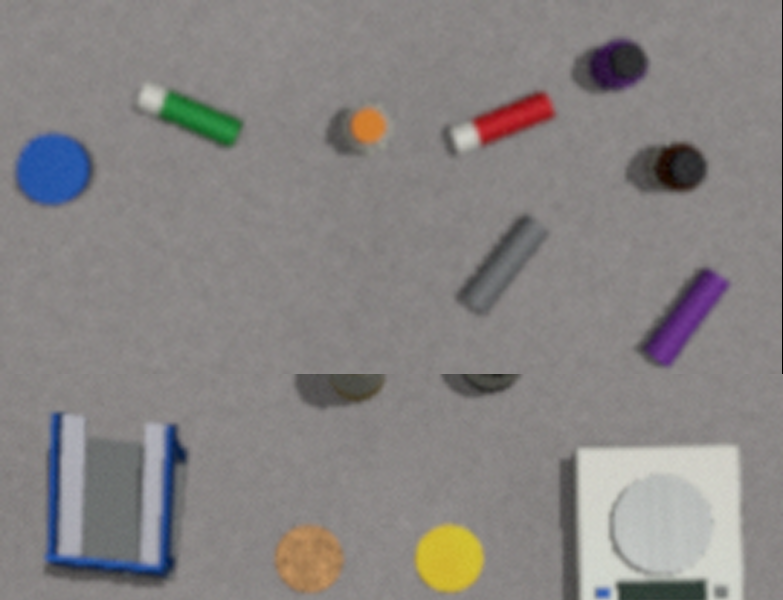

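The crop confirms the choices: amber cap at (351,219), purple twin at (332,188), red vial with its white cap at the left end. Next: vial axes, amber, pan and rack pose.

```bash
python3 - <<'E'
from meas import *
d,im=cam('top'); ds,ims=cam('side')
h=cv2.cvtColor(im,cv2.COLOR_BGR2HSV)
print('red px hsv',h[206,303],'bg',h[230,230],'cap amber',h[219,351],'pan',h[137,348],'rail',h[125,146],h[125,170],'gap',h[125,158])
# vials: color body + white cap
hs=cv2.cvtColor(ims,cv2.COLOR_BGR2HSV)
for nm,bx,bxs,rng in(('green',(185,185,225,222),(215,170,245,210),[((40,80,30),(85,255,255))]),('red',(275,190,322,222),(252,225,302,262),[((0,110,50),(10,255,255)),((168,110,50),(180,255,255))])):
  for dd,hh,(x0,y0,x1,y1),tag in((d,h,bx,'top'),(ds,hs,bxs,'side')):
    s=hh[y0:y1,x0:x1]; m=sum(cv2.inRange(s,np.array(a),np.array(b)) for a,b in rng)
    w=cv2.inRange(s,np.array((0,0,165)),np.array((180,70,255)))
    pb=np.argwhere(m>0)[:,::-1]+[x0,y0]; pc=np.argwhere(w>0)[:,::-1]+[x0,y0]
    z=12
    B=np.array([onz(dd,*p,z)[:2] for p in pb]);C=np.array([onz(dd,*p,z)[:2] for p in pc]) if len(pc) else np.zeros((0,2))
    A=np.r_[B,C]
    r=cv2.minAreaRect(A.astype(np.float32)); 
    ax=C.mean(0)-B.mean(0) if len(C) else np.zeros(2)
    print(nm,tag,len(B),len(C),'center',np.round(r[0],1),np.round(r[1],1),'axis deg from +y',np.degrees(np.arctan2(-ax[0],ax[1])).round(1), 'mean',B.mean(0).round(1),C.mean(0).round(1) if len(C) else '')
# amber cap
g=h[...,2]; 
for nm,(x0,y0,x1,y1),z in(('ambercap',(343,210,362,229),72),):
    s=im[y0:y1,x0:x1]; print('cap rows'); print(h[219,340:362].tolist())
# rack rails
x0,y0,x1,y1=132,95,190,160
s=h[y0:y1,x0:x1]; m=cv2.inRange(s,np.array((0,0,165)),np.array((180,60,255)))
n,l,st,c=cv2.connectedComponentsWithStats(m)
th=0.325
for i in range(1,n):
    if st[i,4]<80: continue
    p=np.argwhere(l==i)[:,::-1].astype(np.float32)+[x0,y0]; r=cv2.boxPoints(cv2.minAreaRect(p.astype(np.float32)))
    print('rail',st[i],r.round(1).tolist())
# stop corners
b=blob(im,(105,110,40),(125,255,255),(125,85,195,165)); hull=cv2.convexHull(b[2]); ap=cv2.approxPolyDP(hull,2.5,True).reshape(-1,2); print('blue hull',ap.tolist())
# pan
x0,y0,x1,y1=318,108,378,158
gr=cv2.GaussianBlur(cv2.cvtColor(im,cv2.COLOR_BGR2GRAY)[y0:y1,x0:x1],(3,3),0); print('pan gray',gr[28,20:50].tolist()); 
k=4;G=cv2.resize(gr,None,fx=k,fy=k,interpolation=cv2.INTER_CUBIC)
for p2 in(14,10,7):
  cc=cv2.HoughCircles(G,cv2.HOUGH_GRADIENT,1,200,param1=60,param2=p2,minRadius=14*k,maxRadius=20*k)
  if cc is not None:
    u,v,r=cc[0,0]/k; print('pan',u+x0,v+y0,r,onz(d,u+x0-.4,v+y0-.4,46))
E
```

```text
red px hsv [179 214 156] bg [ 10   6 138] cap amber [ 0  5 48] pan [ 75   3 188] rail [120  11 178] [120  12 173] gap [ 75   4 114]
green top 194 36 center [440.5 126.1] [80.4 21.8] axis deg from +y -23.9 mean [436.9 117.9] [453.6 155.6]
green side 164 28 center [442.4 130.9] [118.7  20.9] axis deg from +y -23.7 mean [437.3 120.5] [461.3 175.1]
red top 192 39 center [ 436.5 -117.8] [22.1 79.9] axis deg from +y 22.8 mean [ 440.1 -126.3] [424.4 -89.1]
red side 325 51 center [ 435.6 -111.2] [32.2 95.6] axis deg from +y 14.5 mean [ 439.8 -121.9] [427.5 -74.5]
cap rows
[[24, 36, 70], [26, 25, 70], [14, 65, 51], [10, 101, 38], [5, 187, 30], [5, 181, 31], [8, 182, 28], [170, 35, 22], [150, 7, 39], [60, 6, 46], [100, 16, 48], [0, 5, 48], [105, 10, 51], [120, 16, 48], [120, 5, 48], [90, 5, 49], [135, 10, 50], [20, 10, 78], [23, 9, 119], [8, 8, 133], [20, 11, 138], [5, 11, 139]]
rail [  9   4   8  49 304] [[140.8000030517578, 146.89999389648438], [142.0, 98.9000015258789], [148.39999389648438, 99.0999984741211], [147.1999969482422, 147.10000610351562]]
rail [ 37   7   8  48 235] [[168.89999389648438, 149.0], [170.0, 101.9000015258789], [176.1999969482422, 102.0999984741211], [175.0, 149.10000610351562]]
blue hull [[179.0, 103.0], [183.0, 113.0], [177.0, 153.0], [137.0, 149.0], [138.0, 99.0]]
pan gray [190, 190, 190, 189, 187, 186, 186, 188, 189, 188, 187, 185, 186, 188, 189, 190, 191, 190, 189, 189, 189, 189, 188, 187, 186, 187, 187, 190, 197, 205]
pan 347.875 137.125 18.475 [ 614.81538452 -243.05672659   46.        ]
pan 347.875 137.125 18.475 [ 614.81538452 -243.05672659   46.        ]
pan 347.875 137.125 18.475 [ 614.81538452 -243.05672659   46.        ]
```

```bash
python3 - <<'E'
from meas import *
d,im=cam('top'); ds,ims=cam('side')
k=6
h=cv2.cvtColor(im,cv2.COLOR_BGR2HSV)
b=blob(im,(0,0,0),(180,70,75),(344,208,362,230)); r=cv2.minEnclosingCircle(b[2]); print('ambercap',r,b[1],onz(d,*r[0],72))
hs=cv2.cvtColor(ims,cv2.COLOR_BGR2HSV)
b=blob(ims,(0,0,0),(180,100,70),(285,260,310,282)); print('side amber cap',b[0],b[1],onz(ds,*b[0],64))
L1=onz(d,148.9,98.6,79);R1=onz(d,169.5,101.5,79); L0=onz(d,147.7,147.5,43);R0=onz(d,168.4,149.5,43)
print('rail ends hi',L1,R1,'lo',L0,R0, 'widths',np.hypot(*(L1-R1)[:2]),np.hypot(*(L0-R0)[:2]))
for a,c in((L0,L1),(R0,R1)): q=c-a; print('yaw deg',np.degrees(np.arctan2(q[1],q[0])),np.hypot(q[0],q[1]))
print('yaw cross',[np.degrees(np.arctan2(-(p-q)[0],(p-q)[1])) for p,q in((L1,R1),(L0,R0))])
print('stop corners z66',onz(d,136.5,149,66),onz(d,177.5,153,66),onz(d,136.5,149,50),onz(d,177.5,153,50))
# pan side check
P=[614.8,-243,46]; th=np.linspace(0,2*np.pi,40)
e=proj(ds,[[P[0]+45*np.cos(t),P[1]+45*np.sin(t),46] for t in th]); S=ims.copy(); S=cv2.resize(S,None,fx=4,fy=4,interpolation=cv2.INTER_CUBIC)
cv2.polylines(S,[((e+.5)*4-.5).astype(np.int32)],True,(0,0,255),1)
T=cv2.resize(im,None,fx=4,fy=4,interpolation=cv2.INTER_CUBIC)
e=proj(d,[[P[0]+45*np.cos(t),P[1]+45*np.sin(t),46] for t in th]); cv2.polylines(T,[((e+.5)*4-.5).astype(np.int32)],True,(0,0,255),1)
# rack overlay
c=.5*(L1+R1); yaw=np.arctan2(*((L1-L0)[[1,0]])); R=np.array([[np.cos(yaw),-np.sin(yaw)],[np.sin(yaw),np.cos(yaw)]]); o=c[:2]-R@[65,0]; print('rack o',o,np.degrees(yaw))
for y in(-46,-26,26,46):
  w=[list(o+R@[x,y])+[40+(x+55)*.325] for x in(-55,65)]
  for D,I in((d,T),(ds,S)):
    q=((proj(D,w)+.5)*4-.5).astype(int); cv2.line(I,tuple(map(int,q[0])),tuple(map(int,q[1])),(0,0,255),1)
w=[list(o+R@[-55,y])+[66] for y in(-51,51)]
for D,I in((d,T),(ds,S)):
    q=((proj(D,w)+.5)*4-.5).astype(int); cv2.line(I,tuple(map(int,q[0])),tuple(map(int,q[1])),(0,255,0),1)
out=np.hstack([np.vstack([T[370:640,510:780],T[420:690,1260:1530]]),np.vstack([S[480:750,960:1230],S[860:1130,1330:1600]])])
cv2.imwrite('pics/ov.png',out)
E
```

```text
ambercap ((352.4451904296875, 218.59588623046875), 5.623433589935303) [347 213  11  12  84] [ 402.78708588 -248.46133327   72.        ]
side amber cap [298.53846154 269.77948718] [291 263  16  15 195] [ 402.25130396 -246.34824018   64.        ]
rail ends hi [699.06492946 263.74292393  79.        ] [692.61868295 212.44253863  79.        ] lo [581.67804281 272.88149014  43.        ] [577.17203079 219.92209351  43.        ] widths 51.70380668509413 53.15074632841706
yaw deg -4.45149655852002 117.74206789071286
yaw deg -3.7068968124903274 115.68869104904628
yaw cross [np.float64(-7.162070948166744), np.float64(-4.863257015975507)]
stop corners z66 [573.65782089 295.21269977  66.        ] [564.80422848 192.55847984  66.        ] [576.26507883 299.43068516  50.        ] [567.28089501 195.26230476  50.        ]
rack o [631.03788549 243.1377149 ] -4.45149655852002
```

View pics/ov.png

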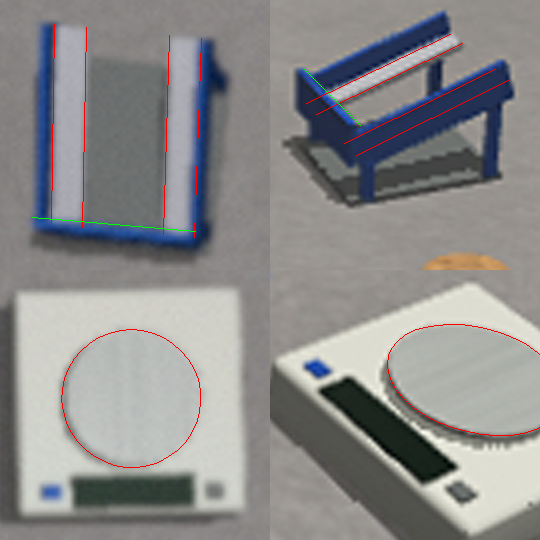

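Overlays fit. The red circle sits on the pan in both views, and the rail lines lie on the rails. Rack is at about (631,242), yaw −4.7°. Next I write a planner that turns a target pose into move units.

```bash
cat > go.py <<'E'
import sys, numpy as np
from scipy.spatial.transform import Rotation as Ro
from cell import readout
s=readout.read_state(); p=np.array(s['eef_pos']); R=Ro.from_euler('xyz',s['tool_rot']).as_matrix()
print('t',round(s['clock'],2),'pos',p.round(1),'rot',np.round(s['tool_rot'],3),'w',round(s['width'],1),'F',np.round(s['force'],1),'q',np.round(s['qpos'],2))
a=list(map(float,sys.argv[1:]))   # x y z yawdeg n [via legs repeated]
for i in range(0,len(a),5):
    T=np.array(a[i:i+3]); n=int(a[i+4]); G=Ro.from_euler('xyz',[-np.pi/2,0,np.radians(a[i+3])])
    rv=(G*Ro.from_matrix(R).inv()).as_rotvec()/n; st=(T-p)/n
    for k in range(n):
        print((R.T@st/40).round(2).tolist()+np.round(np.degrees(R.T@rv)/5,2).tolist())
        R=Ro.from_rotvec(rv).as_matrix()@R
    p=T; print('--')
E
python3 go.py 397 224 140 29.4 11
```

```text
t 0.4 pos [293.1 580.1 231.2] rot [-1.571  0.     1.103] w 85.5 F [-0.3  0.4 -0.2] q [-1.17  0.63  0.04  1.52 -0.03  1.   -0.02]
[-0.62, 0.21, -0.58, 0.0, 0.61, -0.0]
[-0.58, 0.21, -0.61, 0.0, 0.61, -0.0]
[-0.55, 0.21, -0.64, 0.0, 0.61, -0.0]
[-0.52, 0.21, -0.67, 0.0, 0.61, -0.0]
[-0.48, 0.21, -0.69, 0.0, 0.61, -0.0]
[-0.44, 0.21, -0.72, 0.0, 0.61, -0.0]
[-0.4, 0.21, -0.74, 0.0, 0.61, -0.0]
[-0.36, 0.21, -0.76, 0.0, 0.61, -0.0]
[-0.32, 0.21, -0.78, 0.0, 0.61, -0.0]
[-0.28, 0.21, -0.8, 0.0, 0.61, -0.0]
[-0.24, 0.21, -0.81, 0.0, 0.61, -0.0]
--
```

Call:
{"fn": "apply_moves", "kwargs": {"commands": [[[-0.6, 0.2, -0.6, 0, 0.6, 0], [-0.6, 0.2, -0.6, 0, 0.6, 0], [-0.55, 0.2, -0.65, 0, 0.6, 0], [-0.5, 0.2, -0.65, 0, 0.6, 0], [-0.5, 0.2, -0.7, 0, 0.6, 0], [-0.45, 0.2, -0.7, 0, 0.6, 0], [-0.4, 0.2, -0.75, 0, 0.6, 0], [-0.35, 0.2, -0.75, 0, 0.6, 0]]], "claw": 85}}

```text
clock: 1.07
eef_pos: [367.7, 324.0, 164.6]
tool_rot: [-1.561, -0.011, 0.681]
force: [1.0, -1.0, 0.2]
width: 85.0
```

```bash
python3 go.py 397 224 100 29.4 5 397 224 16 29.4 3
```

```text
t 1.07 pos [367.7 324.  164.6] rot [-1.561 -0.011  0.681] w 85.0 F [ 1.  -1.   0.2] q [-0.86  0.5   0.12  2.04 -0.12  0.6   0.03]
[-0.2, 0.32, -0.48, -0.03, 0.38, 0.02]
[-0.19, 0.32, -0.49, -0.03, 0.38, 0.02]
[-0.17, 0.32, -0.5, -0.03, 0.38, 0.02]
[-0.15, 0.32, -0.5, -0.03, 0.38, 0.02]
[-0.14, 0.32, -0.5, -0.03, 0.38, 0.02]
--
[-0.0, 0.7, -0.0, -0.0, 0.0, 0.0]
[0.0, 0.7, -0.0, -0.0, 0.0, 0.0]
[0.0, 0.7, -0.0, -0.0, 0.0, 0.0]
--
```

Call:
{"fn": "apply_moves", "kwargs": {"commands": [[[-0.2, 0.3, -0.5, -0.03, 0.4, 0.02], [-0.2, 0.3, -0.5, -0.03, 0.4, 0.02], [-0.17, 0.3, -0.5, -0.03, 0.4, 0.02], [-0.15, 0.3, -0.5, -0.03, 0.4, 0.02], [-0.14, 0.4, -0.5, -0.03, 0.35, 0.02], [0, 0, 0, 0, 0, 0], [0, 0, 0, 0, 0, 0]]]}}

```text
clock: 1.65
eef_pos: [400.8, 209.2, 98.3]
tool_rot: [-1.577, -0.003, 0.487]
force: [0.1, 0.5, 0.9]
width: 84.7
```

```bash
python3 go.py 397 224 16 29.4 3
```

```text
t 1.65 pos [400.8 209.2  98.3] rot [-1.577 -0.003  0.487] w 84.7 F [0.1 0.5 0.9] q [-0.64  0.59  0.13  2.18 -0.18  0.38  0.12]
[0.03, 0.68, 0.13, 0.02, -0.1, 0.01]
[0.03, 0.69, 0.13, 0.02, -0.1, 0.01]
[0.03, 0.69, 0.12, 0.02, -0.1, 0.01]
--
```

Call:
{"fn": "apply_moves", "kwargs": {"commands": [[[0.1, 0.2, 0.37, 0.05, -0.3, 0], [0, 0, 0, 0, 0, 0], [0, 0, 0, 0, 0, 0]]]}}

```text
clock: 1.9
eef_pos: [398.0, 227.4, 90.5]
tool_rot: [-1.571, -0.006, 0.517]
force: [0.4, 0.3, 0.4]
width: 84.8
```

```bash
python3 go.py 397 224 16 29.4 3
```

```text
t 1.9 pos [398.  227.4  90.5] rot [-1.571 -0.006  0.517] w 84.8 F [0.4 0.3 0.4] q [-0.66  0.61  0.11  2.17 -0.18  0.37  0.12]
[-0.02, 0.62, -0.02, 0.0, 0.02, 0.02]
[-0.02, 0.62, -0.02, 0.0, 0.02, 0.02]
[-0.02, 0.62, -0.02, 0.0, 0.02, 0.02]
--
```

Call:
{"fn": "apply_moves", "kwargs": {"commands": [[[-0.02, 0.6, -0.02, 0, 0, 0], [-0.02, 0.6, -0.02, 0, 0, 0], [-0.02, 0.35, -0.02, 0, 0, 0], [0, 0, 0, 0, 0, 0], [0, 0, 0, 0, 0, 0]]]}}

```text
clock: 2.32
eef_pos: [397.0, 231.5, 35.7]
tool_rot: [-1.567, -0.009, 0.526]
force: [-0.3, -0.4, -0.4]
width: 84.9
```

```bash
python3 go.py 397 224 16 29.4 1; python3 -c "
from h import *
d,a=cam('top');d,b=cam('side')
cv2.imwrite('pics/g1.png',np.hstack([cv2.resize(a[180:260,120:220],(400,320)),cv2.resize(b[120:200,150:250],(400,320))]))"
```

```text
t 2.32 pos [397.  231.5  35.7] rot [-1.567 -0.009  0.526] w 84.9 F [-0.3 -0.4 -0.4] q [-0.68  0.72  0.13  2.19 -0.4   0.24  0.34]
[-0.1, 0.49, -0.16, -0.05, 0.15, 0.1]
--
```

View pics/g1.png

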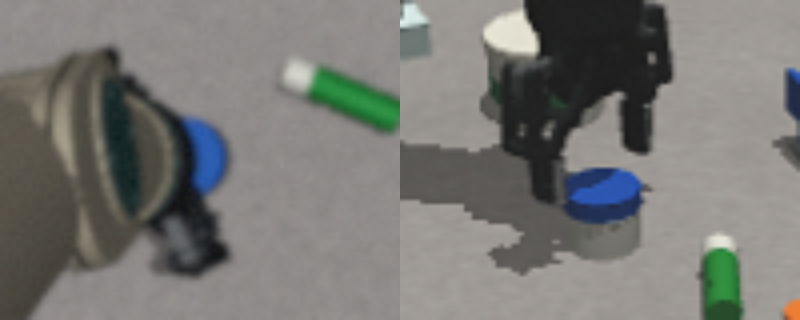

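View: fingers straddle the jar about 7 mm too far to +y. Joint 6 is near its lower limit (0.23), so I correct slowly.

Call:
{"fn": "apply_moves", "kwargs": {"commands": [[[-0.1, 0.0, -0.15, -0.05, 0.1, 0.1], [0, 0, 0, 0, 0, 0], [0, 0.15, 0, 0, 0, 0], [0, 0, 0, 0, 0, 0]]]}}

```text
clock: 2.75
eef_pos: [398.5, 225.0, 33.0]
tool_rot: [-1.57, -0.006, 0.518]
force: [0.2, -0.2, -0.4]
width: 84.9
```

```bash
python3 go.py 397 224 16 29.4 1
```

```text
t 2.75 pos [398.5 225.   33. ] rot [-1.57  -0.006  0.518] w 84.9 F [ 0.2 -0.2 -0.4] q [-0.68  0.73  0.15  2.2  -0.46  0.24  0.4 ]
[-0.05, 0.42, -0.0, -0.01, 0.06, 0.07]
--
```

Call:
{"fn": "apply_moves", "kwargs": {"commands": [[[-0.04, 0.15, 0, 0, 0.05, 0.05], [0, 0.15, 0, 0, 0, 0], [0, 0, 0, 0, 0, 0], [0, 0, 0, 0, 0, 0]]]}}

```text
clock: 3.08
eef_pos: [398.6, 224.3, 22.9]
tool_rot: [-1.57, -0.005, 0.511]
force: [-0.1, -0.2, -0.9]
width: 84.8
```

```bash
python3 go.py 397 224 18 29.4 1
```

```text
t 3.08 pos [398.6 224.3  22.9] rot [-1.57  -0.005  0.511] w 84.8 F [-0.1 -0.2 -0.9] q [-0.72  0.76  0.21  2.2  -0.67  0.24  0.6 ]
[-0.04, 0.12, 0.01, -0.01, -0.02, 0.06]
--
```

Call:
{"fn": "apply_moves", "kwargs": {"commands": [[[-0.04, 0.12, 0, 0, 0, 0.05], [0, 0, 0, 0, 0, 0]]]}}

```text
clock: 3.25
eef_pos: [397.5, 223.8, 19.0]
tool_rot: [-1.569, -0.001, 0.511]
force: [-0.5, -0.3, -0.2]
width: 84.9
```

Call:
{"fn": "apply_moves", "kwargs": {"commands": [[[0, 0, 0, 0, 0, 0], [0, 0, 0, 0, 0, 0], [0, 0, 0, 0, 0, 0], [0, 0, 0, 0, 0, 0], [0, 0, 0, 0, 0, 0], [0, 0, 0, 0, 0, 0], [0, 0, 0, 0, 0, 0]]], "claw": 30}}

```text
clock: 3.83
eef_pos: [398.5, 224.3, 21.4]
tool_rot: [-1.568, -0.005, 0.51]
force: [0.5, 0.4, -1.8]
width: 52.3
```

```bash
python3 go.py 420 205 170 20 5 615 -243 180 -21.5 14
```

```text
t 3.83 pos [398.5 224.3  21.4] rot [-1.568 -0.005  0.51 ] w 52.3 F [ 0.5  0.4 -1.8] q [-0.72  0.76  0.22  2.2  -0.71  0.24  0.65]
[0.05, -0.74, -0.13, -0.01, 0.37, 0.01]
[0.05, -0.74, -0.13, -0.01, 0.37, 0.01]
[0.06, -0.74, -0.13, -0.01, 0.37, 0.01]
[0.06, -0.74, -0.13, -0.01, 0.37, 0.01]
[0.06, -0.74, -0.13, -0.01, 0.37, 0.01]
--
[0.05, -0.02, -0.87, -0.0, 0.59, -0.0]
[0.1, -0.02, -0.87, -0.0, 0.59, -0.0]
[0.14, -0.02, -0.86, -0.0, 0.59, -0.0]
[0.19, -0.02, -0.85, -0.0, 0.59, -0.0]
[0.23, -0.02, -0.84, -0.0, 0.59, -0.0]
[0.27, -0.02, -0.83, -0.0, 0.59, -0.0]
[0.32, -0.02, -0.81, -0.0, 0.59, -0.0]
[0.36, -0.02, -0.8, -0.0, 0.59, -0.0]
[0.4, -0.02, -0.78, -0.0, 0.59, -0.0]
[0.44, -0.02, -0.75, -0.0, 0.59, -0.0]
[0.48, -0.02, -0.73, -0.0, 0.59, -0.0]
[0.51, -0.02, -0.7, -0.0, 0.59, -0.0]
[0.55, -0.02, -0.68, -0.0, 0.59, -0.0]
[0.58, -0.02, -0.65, -0.0, 0.59, -0.0]
--
```

Call:
{"fn": "apply_moves", "kwargs": {"commands": [[[0, -0.3, 0, 0, 0, 0], [0, -0.7, 0, 0, 0.2, 0], [0.05, -0.8, -0.1, 0, 0.35, 0], [0.05, -0.8, -0.15, 0, 0.35, 0], [0.05, -0.7, -0.2, 0, 0.35, 0], [0.05, -0.3, -0.4, 0, 0.5, 0], [0.1, 0, -0.7, 0, 0.6, 0], [0.1, 0, -0.8, 0, 0.6, 0]]]}}

```text
clock: 4.5
eef_pos: [443.2, 145.4, 169.8]
tool_rot: [-1.564, 0.005, 0.256]
force: [0.3, 0.1, -0.6]
width: 51.8
```

```bash
python3 go.py 615 -243 150 -21.5 13
```

```text
t 4.5 pos [443.2 145.4 169.8] rot [-1.564  0.005  0.256] w 51.8 F [ 0.3  0.1 -0.6] q [-0.81  0.54  0.64  2.09 -0.53  0.68  0.44]
[0.13, 0.03, -0.81, -0.0, 0.56, -0.01]
[0.17, 0.03, -0.8, -0.0, 0.56, -0.01]
[0.21, 0.03, -0.79, -0.0, 0.56, -0.01]
[0.25, 0.03, -0.78, -0.0, 0.56, -0.01]
[0.28, 0.03, -0.77, -0.0, 0.56, -0.01]
[0.32, 0.03, -0.75, -0.0, 0.56, -0.01]
[0.36, 0.03, -0.73, -0.0, 0.56, -0.01]
[0.39, 0.04, -0.72, -0.0, 0.56, -0.01]
[0.43, 0.04, -0.7, -0.0, 0.56, -0.01]
[0.46, 0.04, -0.68, -0.0, 0.56, -0.01]
[0.49, 0.04, -0.65, -0.0, 0.56, -0.01]
[0.52, 0.04, -0.63, -0.0, 0.56, -0.01]
[0.55, 0.04, -0.6, -0.0, 0.56, -0.01]
--
```

Call:
{"fn": "apply_moves", "kwargs": {"commands": [[[0.13, 0.03, -0.8, 0, 0.55, 0], [0.17, 0.03, -0.8, 0, 0.55, 0], [0.2, 0.03, -0.8, 0, 0.55, 0], [0.25, 0.03, -0.78, 0, 0.55, 0], [0.28, 0.03, -0.77, 0, 0.55, 0], [0.32, 0.03, -0.75, 0, 0.55, 0], [0.36, 0.03, -0.73, 0, 0.55, 0], [0.4, 0.03, -0.72, 0, 0.55, 0]]]}}

```text
clock: 5.17
eef_pos: [550.0, -102.6, 157.5]
tool_rot: [-1.563, 0.009, -0.142]
force: [0.1, -0.1, -0.2]
width: 52.0
```

```bash
python3 go.py 615 -243 130 -21.5 5
```

```text
t 5.17 pos [ 550.  -102.6  157.5] rot [-1.563  0.009 -0.142] w 52.0 F [ 0.1 -0.1 -0.2] q [-0.29  0.7   0.69  1.85 -0.6   0.82  0.57]
[0.42, 0.13, -0.65, -0.01, 0.53, -0.02]
[0.45, 0.13, -0.63, -0.01, 0.53, -0.02]
[0.48, 0.13, -0.61, -0.01, 0.53, -0.02]
[0.51, 0.13, -0.58, -0.01, 0.53, -0.02]
[0.53, 0.14, -0.56, -0.01, 0.53, -0.02]
--
```

Call:
{"fn": "apply_moves", "kwargs": {"commands": [[[0.42, 0.12, -0.65, -0.01, 0.5, -0.02], [0.45, 0.12, -0.63, -0.01, 0.5, -0.02], [0.48, 0.12, -0.6, -0.01, 0.5, -0.02], [0.5, 0.12, -0.55, -0.01, 0.5, -0.02], [0.35, 0.1, -0.35, -0.01, 0.3, -0.02], [0, 0, 0, 0, 0, 0], [0, 0, 0, 0, 0, 0], [0, 0, 0, 0, 0, 0]]]}}

```text
clock: 5.83
eef_pos: [610.2, -246.7, 128.1]
tool_rot: [-1.576, 0.005, -0.365]
force: [-0.8, 0.9, -0.1]
width: 52.1
```

```bash
python3 go.py 615 -243 90 -21.5 2 615 -243 70 -21.5 2
```

```text
t 5.83 pos [ 610.2 -246.7  128.1] rot [-1.576  0.005 -0.365] w 52.1 F [-0.8  0.9 -0.1] q [-0.04  0.87  0.71  1.59 -0.66  0.94  0.53]
[0.04, 0.48, 0.07, 0.03, 0.06, -0.03]
[0.04, 0.48, 0.07, 0.03, 0.06, -0.03]
--
[-0.0, 0.25, -0.0, 0.0, 0.0, -0.0]
[-0.0, 0.25, -0.0, 0.0, 0.0, -0.0]
--
```

Call:
{"fn": "apply_moves", "kwargs": {"commands": [[[0.04, 0.45, 0.07, 0.03, 0.05, -0.03], [0.04, 0.4, 0.07, 0.03, 0.05, -0.03], [0, 0.2, 0, 0, 0, 0], [0, 0, 0, 0, 0, 0], [0, 0, 0, 0, 0, 0]]]}}

```text
clock: 6.25
eef_pos: [614.7, -235.7, 85.8]
tool_rot: [-1.566, 0.002, -0.367]
force: [-0.9, 0.3, -1.2]
width: 52.0
```

```bash
python3 go.py 615 -243 68 -21.5 1; python3 -c "
from h import *
d,a=cam('top');d,b=cam('side')
cv2.imwrite('pics/g2.png',np.hstack([cv2.resize(a[90:180,300:400],(400,360)),cv2.resize(b[170:290,310:445],(405,360))]))"
```

```text
t 6.25 pos [ 614.7 -235.7   85.8] rot [-1.566  0.002 -0.367] w 52.0 F [-0.9  0.3 -1.2] q [-0.04  0.92  0.66  1.62 -0.71  0.86  0.55]
[0.07, 0.44, -0.17, -0.06, 0.09, -0.02]
--
```

View pics/g2.png

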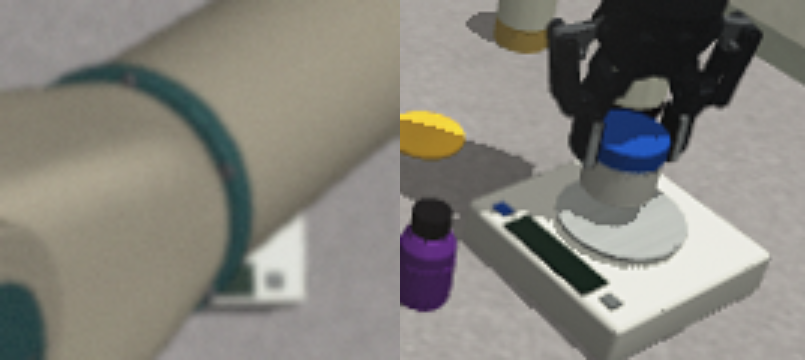

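Jar hangs upright between the pads, above the pan. Correcting and lowering.

Call:
{"fn": "apply_moves", "kwargs": {"commands": [[[0.05, 0.15, -0.15, 0, 0.05, 0], [0, 0, 0, 0, 0, 0], [0, 0.1, 0, 0, 0, 0], [0, 0, 0, 0, 0, 0], [0, 0, 0, 0, 0, 0]]]}}

```text
clock: 6.77
eef_pos: [615.8, -244.4, 78.1]
tool_rot: [-1.567, -0.004, -0.372]
force: [-0.0, 0.6, -0.4]
width: 51.8
```

```bash
python3 go.py 615 -243 68 -21.5 1
```

```text
t 6.77 pos [ 615.8 -244.4   78.1] rot [-1.567 -0.004 -0.372] w 51.8 F [-0.   0.6 -0.4] q [-0.02  0.93  0.66  1.61 -0.71  0.85  0.56]
[-0.03, 0.25, 0.03, -0.05, 0.03, 0.04]
--
```

Call:
{"fn": "apply_moves", "kwargs": {"commands": [[[-0.03, 0.15, 0.03, -0.05, 0, 0.04], [0, 0.08, 0, 0, 0, 0], [0, 0, 0, 0, 0, 0], [0, 0, 0, 0, 0, 0]]]}}

```text
clock: 7.1
eef_pos: [615.1, -242.7, 67.9]
tool_rot: [-1.571, 0.0, -0.372]
force: [-0.4, -0.5, -0.7]
width: 52.1
```

```bash
python3 go.py 615 -243 68 -21.5 1
```

```text
t 7.1 pos [ 615.1 -242.7   67.9] rot [-1.571  0.    -0.372] w 52.1 F [-0.4 -0.5 -0.7] q [-0.02  0.94  0.65  1.62 -0.72  0.84  0.56]
[0.0, -0.0, -0.01, 0.01, 0.03, -0.01]
--
```

Call:
{"fn": "apply_moves", "kwargs": {"commands": [[[0, 0, 0, 0, 0, 0], [0, 0, 0, 0, 0, 0], [0, 0, 0, 0, 0, 0], [0, 0, 0, 0, 0, 0], [0, 0, 0, 0, 0, 0], [0, -0.4, 0, 0, 0, 0], [0, -0.8, 0, 0, 0, 0], [0, -0.8, 0, 0, 0, 0]]], "claw": 80}}

```text
clock: 7.77
eef_pos: [611.4, -240.1, 143.4]
tool_rot: [-1.571, 0.014, -0.373]
force: [0.3, -1.2, 0.3]
width: 79.8
```

```bash
python3 go.py 600 -243 180 -21.5 1 402.5 -247 150 -31.5 6 402.5 -247 100 -31.5 2
```

```text
t 7.77 pos [ 611.4 -240.1  143.4] rot [-1.571  0.014 -0.373] w 79.8 F [ 0.3 -1.2  0.3] q [-0.06  0.85  0.72  1.58 -0.64  0.98  0.5 ]
[-0.25, -0.91, -0.17, 0.0, 0.03, -0.16]
--
[-0.76, 0.12, -0.32, -0.0, 0.33, 0.0]
[-0.75, 0.12, -0.34, -0.0, 0.33, 0.0]
[-0.74, 0.12, -0.36, -0.0, 0.33, 0.0]
[-0.73, 0.12, -0.38, -0.0, 0.33, 0.0]
[-0.72, 0.12, -0.4, -0.0, 0.33, 0.0]
[-0.71, 0.12, -0.42, -0.0, 0.33, 0.0]
--
[-0.0, 0.62, -0.0, -0.0, 0.0, -0.0]
[-0.0, 0.62, -0.0, -0.0, 0.0, -0.0]
--
```

Call:
{"fn": "apply_moves", "kwargs": {"commands": [[[-0.25, -0.5, -0.15, 0, 0, -0.15], [-0.75, 0.1, -0.3, 0, 0.33, 0], [-0.75, 0.1, -0.35, 0, 0.33, 0], [-0.75, 0.1, -0.35, 0, 0.33, 0], [-0.73, 0.1, -0.38, 0, 0.33, 0], [-0.7, 0.1, -0.4, 0, 0.33, 0], [-0.35, 0.1, -0.2, 0, 0.2, 0], [0, 0, 0, 0, 0, 0]]]}}

```text
clock: 8.43
eef_pos: [419.2, -248.8, 147.1]
tool_rot: [-1.568, -0.022, -0.538]
force: [-0.2, 1.3, -0.1]
width: 80.0
```

```bash
python3 go.py  402.5 -247 100 -31.5 2; python3 -c "
from meas import *
d,a=cam('top','t5.png');ds,b=cam('side')
b1=blob(a,(105,120,60),(125,255,255),(325,110,375,160)); print(b1[0],b1[1],onz(d,*b1[0],91)) if b1 else 0
b1=blob(b,(105,120,40),(125,255,255),(355,205,415,250)); print(b1[0],b1[1],onz(ds,*b1[0],86)) if b1 else 0"
```

```text
t 8.43 pos [ 419.2 -248.8  147.1] rot [-1.568 -0.022 -0.538] w 80.0 F [-0.2  1.3 -0.1] q [-0.01  0.64  0.74  2.08 -0.71  0.67  0.67]
[-0.2, 0.58, -0.09, -0.02, 0.07, 0.13]
[-0.2, 0.59, -0.09, -0.02, 0.07, 0.13]
--
[350.46531792 133.8150289 ] [340 124  22  21 346] [ 613.30021924 -240.22931937   91.        ]
[386.18004338 226.17136659] [373 216  28  21 461] [ 611.95310898 -242.69912387   86.        ]
```

Jar is on the pan at about (613,−241.5), against the pan centre (615,−243). On to the amber bottle.

Call:
{"fn": "apply_moves", "kwargs": {"commands": [[[-0.2, 0.4, -0.08, 0, 0.05, 0.12], [-0.2, 0.4, -0.08, 0, 0.05, 0.12], [0, 0, 0, 0, 0, 0], [0, 0, 0, 0, 0, 0], [0, 0, 0, 0, 0, 0]]]}}

```text
clock: 8.95
eef_pos: [417.6, -249.2, 116.4]
tool_rot: [-1.567, -0.017, -0.533]
force: [0.1, -0.1, -0.3]
width: 80.3
```

```bash
python3 go.py  402.5 -247 12 -31.5 4; python3 -c "
from h import *
d,a=cam('top');d,b=cam('side')
cv2.imwrite('pics/g3.png',np.hstack([cv2.resize(a[180:260,310:400],(405,360)),cv2.resize(b[210:310,245:345],(360,360))]))"
```

```text
t 8.95 pos [ 417.6 -249.2  116.4] rot [-1.567 -0.017 -0.533] w 80.3 F [ 0.1 -0.1 -0.3] q [ 0.04  0.68  0.68  2.1  -0.77  0.61  0.73]
[-0.1, 0.65, -0.04, -0.01, 0.05, 0.05]
[-0.1, 0.65, -0.04, -0.01, 0.05, 0.05]
[-0.09, 0.65, -0.04, -0.01, 0.05, 0.05]
[-0.09, 0.65, -0.04, -0.01, 0.05, 0.05]
--
```

View pics/g3.png

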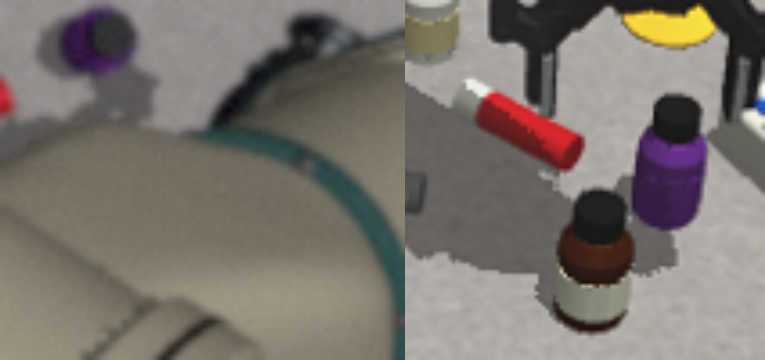

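View: gripper is above and behind the amber bottle, at (418,−249), still 15 mm too far out. Correcting before going down.

Call:
{"fn": "apply_moves", "kwargs": {"commands": [[[-0.36, 0, -0.15, 0, 0.1, 0.15], [0, 0, 0, 0, 0, 0], [0, 0, 0, 0, 0, 0]]]}}

```text
clock: 9.3
eef_pos: [402.3, -247.3, 117.6]
tool_rot: [-1.568, -0.006, -0.541]
force: [0.1, -0.7, 0.6]
width: 79.8
```

```bash
python3 go.py  402.5 -247 12 -31.5 4
```

```text
t 9.3 pos [ 402.3 -247.3  117.6] rot [-1.568 -0.006 -0.541] w 79.8 F [ 0.1 -0.7  0.6] q [ 0.05  0.67  0.68  2.13 -0.77  0.6   0.74]
[-0.0, 0.66, 0.0, -0.01, 0.02, 0.02]
[-0.0, 0.66, 0.0, -0.01, 0.02, 0.02]
[-0.0, 0.66, 0.0, -0.01, 0.02, 0.02]
[-0.0, 0.66, 0.0, -0.01, 0.02, 0.02]
--
```

Call:
{"fn": "apply_moves", "kwargs": {"commands": [[[0, 0.4, 0, 0, 0, 0.02], [0, 0.4, 0, 0, 0, 0.02], [0, 0.3, 0, 0, 0, 0.02], [0, 0.0, 0, 0, 0, 0], [0, 0, 0, 0, 0, 0]]]}}

```text
clock: 9.72
eef_pos: [403.3, -248.1, 74.2]
tool_rot: [-1.567, -0.005, -0.542]
force: [0.2, 0.0, 0.1]
width: 80.1
```

```bash
python3 go.py  402.5 -247 12 -31.5 4
```

```text
t 9.72 pos [ 403.3 -248.1   74.2] rot [-1.567 -0.005 -0.542] w 80.1 F [0.2 0.  0.1] q [ 0.12  0.73  0.58  2.15 -0.86  0.51  0.82]
[-0.01, 0.39, 0.0, -0.01, 0.02, 0.01]
[-0.01, 0.39, 0.0, -0.01, 0.02, 0.01]
[-0.01, 0.39, 0.0, -0.01, 0.02, 0.01]
[-0.01, 0.39, 0.0, -0.01, 0.02, 0.01]
--
```

Good tracking. Going down.

Call:
{"fn": "apply_moves", "kwargs": {"commands": [[[-0.02, 0.4, 0, 0, 0, 0.02], [-0.01, 0.4, 0, 0, 0, 0.02], [-0.01, 0.4, 0, 0, 0, 0.02], [0, 0.2, 0, 0, 0, 0], [0, 0, 0, 0, 0, 0], [0, 0, 0, 0, 0, 0]]]}}

```text
clock: 10.22
eef_pos: [405.1, -249.7, 20.8]
tool_rot: [-1.567, -0.008, -0.542]
force: [0.7, -0.1, -0.2]
width: 80.0
```

```bash
python3 go.py  402.5 -247 12 -31.5 1
```

```text
t 10.22 pos [ 405.1 -249.7   20.8] rot [-1.567 -0.008 -0.542] w 80.0 F [ 0.7 -0.1 -0.2] q [ 0.21  0.81  0.43  2.16 -0.99  0.37  0.93]
[-0.09, 0.22, 0.02, -0.04, 0.08, 0.09]
--
```

Call:
{"fn": "apply_moves", "kwargs": {"commands": [[[-0.08, 0.1, 0.02, 0, 0.05, 0.05], [0, 0.1, 0, 0, 0, 0], [0, 0, 0, 0, 0, 0], [0, 0, 0, 0, 0, 0]]]}}

```text
clock: 10.55
eef_pos: [404.0, -248.1, 14.6]
tool_rot: [-1.568, -0.007, -0.547]
force: [-0.5, -0.1, 0.9]
width: 79.9
```

Call:
{"fn": "apply_moves", "kwargs": {"commands": [[[0, 0, 0, 0, 0, 0], [0, 0, 0, 0, 0, 0], [0, 0, 0, 0, 0, 0], [0, 0, 0, 0, 0, 0], [0, 0, 0, 0, 0, 0], [0, 0, 0, 0, 0, 0], [0, 0, 0, 0, 0, 0]]], "claw": 20}}

```text
clock: 11.13
eef_pos: [404.5, -248.3, 15.8]
tool_rot: [-1.568, -0.009, -0.547]
force: [0.4, 0.2, -1.0]
width: 36.6
```

```bash
python3 go.py  430 -235 150 -25 5 590 -56 150 -5 7
```

```text
t 11.13 pos [ 404.5 -248.3   15.8] rot [-1.568 -0.009 -0.547] w 36.6 F [ 0.4  0.2 -1. ] q [ 0.22  0.82  0.41  2.16 -1.    0.35  0.94]
[0.08, -0.67, 0.13, -0.01, -0.25, 0.02]
[0.08, -0.67, 0.12, -0.01, -0.25, 0.02]
[0.08, -0.67, 0.12, -0.01, -0.25, 0.02]
[0.08, -0.67, 0.12, -0.01, -0.25, 0.02]
[0.09, -0.67, 0.12, -0.01, -0.25, 0.02]
--
[0.25, 0.0, 0.82, -0.0, -0.57, -0.0]
[0.29, 0.0, 0.81, -0.0, -0.57, -0.0]
[0.33, 0.0, 0.79, -0.0, -0.57, -0.0]
[0.37, -0.0, 0.77, -0.0, -0.57, -0.0]
[0.41, -0.0, 0.76, -0.0, -0.57, -0.0]
[0.44, -0.0, 0.73, -0.0, -0.57, -0.0]
[0.48, -0.0, 0.71, -0.0, -0.57, -0.0]
--
```

Call:
{"fn": "apply_moves", "kwargs": {"commands": [[[0, -0.3, 0, 0, 0, 0], [0, -0.7, 0, 0, 0, 0], [0.08, -0.7, 0.1, 0, -0.25, 0.02], [0.08, -0.7, 0.1, 0, -0.25, 0.02], [0.1, -0.6, 0.2, 0, -0.25, 0.02], [0.2, -0.3, 0.4, 0, -0.4, 0], [0.25, 0, 0.7, 0, -0.55, 0], [0.3, 0, 0.8, 0, -0.55, 0]]]}}

```text
clock: 11.8
eef_pos: [474.8, -188.0, 153.5]
tool_rot: [-1.573, 0.002, -0.36]
force: [0.8, -0.3, -3.1]
width: 36.5
```

```bash
python3 go.py 590 -56 110 -5 5
```

```text
t 11.8 pos [ 474.8 -188.   153.5] rot [-1.573  0.002 -0.36 ] w 36.5 F [ 0.8 -0.3 -3.1] q [-0.15  0.66  0.73  1.99 -0.65  0.74  0.62]
[0.31, 0.22, 0.82, 0.0, -0.63, -0.01]
[0.35, 0.22, 0.8, 0.0, -0.63, -0.01]
[0.39, 0.22, 0.78, 0.0, -0.63, -0.01]
[0.44, 0.22, 0.76, 0.0, -0.63, -0.01]
[0.48, 0.22, 0.73, 0.0, -0.63, -0.01]
--
```

Call:
{"fn": "apply_moves", "kwargs": {"commands": [[[0.3, 0.1, 0.8, 0, -0.6, 0], [0.35, 0.2, 0.8, 0, -0.6, 0], [0.4, 0.2, 0.75, 0, -0.6, 0], [0.4, 0.2, 0.7, 0, -0.5, 0], [0.35, 0.2, 0.45, 0, -0.4, 0], [0, 0, 0, 0, 0, 0], [0, 0, 0, 0, 0, 0], [0, 0, 0, 0, 0, 0]]]}}

```text
clock: 12.47
eef_pos: [589.8, -55.0, 114.4]
tool_rot: [-1.568, 0.0, -0.099]
force: [-0.7, -0.5, -0.7]
width: 36.6
```

```bash
python3 go.py 590 -56 60 -5 2
```

```text
t 12.47 pos [589.8 -55.  114.4] rot [-1.568  0.    -0.099] w 36.6 F [-0.7 -0.5 -0.7] q [-0.33  0.79  0.64  1.8  -0.65  0.78  0.55]
[0.0, 0.68, -0.01, -0.02, -0.07, -0.0]
[0.0, 0.68, -0.01, -0.02, -0.07, -0.0]
--
```

Call:
{"fn": "apply_moves", "kwargs": {"commands": [[[0, 0.6, -0.02, 0, 0, 0], [0, 0.6, -0.02, 0, 0, 0], [0, 0.4, 0, 0, 0, 0], [0, 0.2, 0, 0, 0, 0], [0, 0, 0, 0, 0, 0], [0, 0, 0, 0, 0, 0]]]}}

```text
clock: 12.97
eef_pos: [586.8, -65.1, 43.2]
tool_rot: [-1.573, -0.002, -0.112]
force: [-0.0, 0.2, -0.2]
width: 36.3
```

```bash
python3 go.py 590 -56 20.5 -5 1
```

```text
t 12.97 pos [586.8 -65.1  43.2] rot [-1.573 -0.002 -0.112] w 36.3 F [-0.   0.2 -0.2] q [-0.27  0.88  0.55  1.84 -0.74  0.64  0.62]
[0.05, 0.57, 0.24, 0.02, -0.28, 0.02]
--
```

Call:
{"fn": "apply_moves", "kwargs": {"commands": [[[0.05, 0.1, 0.2, 0.02, -0.2, 0.02], [0, 0, 0, 0, 0, 0], [0, 0.2, 0, 0, 0, 0], [0, 0.1, 0, 0, 0, 0], [0, 0, 0, 0, 0, 0], [0, 0, 0, 0, 0, 0]]]}}

```text
clock: 13.47
eef_pos: [592.2, -57.9, 29.7]
tool_rot: [-1.571, -0.006, -0.093]
force: [0.2, 0.6, -0.7]
width: 36.6
```

```bash
python3 go.py 590 -56 20.5 -5 1
```

```text
t 13.47 pos [592.2 -57.9  29.7] rot [-1.571 -0.006 -0.093] w 36.6 F [ 0.2  0.6 -0.7] q [-0.27  0.9   0.53  1.83 -0.75  0.62  0.64]
[-0.06, 0.23, 0.04, 0.0, -0.07, 0.07]
--
```

Call:
{"fn": "apply_moves", "kwargs": {"commands": [[[-0.06, 0.1, 0.05, 0, 0, 0.07], [0, 0.1, 0, 0, 0, 0], [0, 0, 0, 0, 0, 0], [0, 0, 0, 0, 0, 0]]]}}

```text
clock: 13.8
eef_pos: [589.9, -55.3, 21.0]
tool_rot: [-1.571, 0.001, -0.093]
force: [-0.5, -0.1, -0.8]
width: 36.6
```

```bash
python3 go.py 590 -56 20 -5 1
```

```text
t 13.8 pos [589.9 -55.3  21. ] rot [-1.571e+00  1.000e-03 -9.300e-02] w 36.6 F [-0.5 -0.1 -0.8] q [-0.27  0.91  0.52  1.83 -0.76  0.61  0.64]
[0.0, 0.02, -0.02, 0.0, -0.07, -0.01]
--
```

Call:
{"fn": "apply_moves", "kwargs": {"commands": [[[0, 0.02, 0, 0, 0, 0], [0, 0, 0, 0, 0, 0], [0, 0, 0, 0, 0, 0], [0, 0, 0, 0, 0, 0], [0, 0, 0, 0, 0, 0], [0, -0.4, 0, 0, 0, 0], [0, -0.7, 0, 0, 0, 0], [0, -0.9, 0, 0, 0, 0]]], "claw": 80}}

```text
clock: 14.47
eef_pos: [585.4, -54.7, 96.2]
tool_rot: [-1.571, 0.013, -0.094]
force: [0.8, 0.1, 1.0]
width: 79.9
```

```bash
python3 go.py 585 -53 150 -5 1 431 -10 135 0 5; python3 -c "
from meas import *
ds,b=cam('side'); b1=blob(b,(0,0,0),(180,110,70),(300,155,335,205)); print(b1 and (b1[0],b1[1],onz(ds,*b1[0],68)))
cv2.imwrite('pics/s6.png',cv2.resize(b[130:270,230:390],(480,420)))"
```

```text
t 14.47 pos [585.4 -54.7  96.2] rot [-1.571  0.013 -0.094] w 79.9 F [0.8 0.1 1. ] q [-0.33  0.81  0.62  1.81 -0.66  0.75  0.56]
[-0.03, -1.34, 0.04, 0.0, -0.08, -0.15]
--
[-0.79, 0.08, 0.15, 0.0, -0.2, 0.0]
[-0.78, 0.08, 0.16, 0.0, -0.2, 0.0]
[-0.78, 0.08, 0.17, 0.0, -0.2, 0.0]
[-0.78, 0.08, 0.19, 0.0, -0.2, 0.0]
[-0.77, 0.08, 0.2, 0.0, -0.2, 0.0]
--
(array([305.66 , 163.804]), array([300, 155,  19,  26, 250], dtype=int32), array([636.58187309,  76.37687941,  68.        ]))
```

View pics/s6.png

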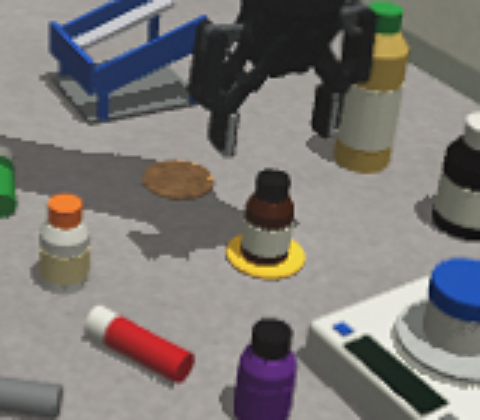

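Amber stands upright on the yellow coaster (crop ~(267,240)) and the jar is on the pan. Next, the white bottle.

Call:
{"fn": "apply_moves", "kwargs": {"commands": [[[0, -0.9, 0, 0, 0, -0.15], [-0.4, -0.4, 0.1, 0, -0.2, 0], [-0.8, 0, 0.15, 0, -0.2, 0], [-0.8, 0, 0.15, 0, -0.2, 0], [-0.8, 0, 0.2, 0, -0.2, 0], [-0.6, 0, 0.2, 0, -0.2, 0], [0, 0, 0, 0, 0, 0], [0, 0, 0, 0, 0, 0]]]}}

```text
clock: 15.18
eef_pos: [454.5, -17.2, 158.9]
tool_rot: [-1.574, -0.027, -0.003]
force: [1.0, 0.6, -0.9]
width: 80.3
```

```bash
python3 go.py  431 -10 110 0 2
```

```text
t 15.18 pos [454.5 -17.2 158.9] rot [-1.574 -0.027 -0.003] w 80.3 F [ 1.   0.6 -0.9] q [-0.49  0.55  0.67  2.15 -0.61  0.6   0.62]
[-0.31, 0.6, 0.09, 0.02, -0.02, 0.15]
[-0.3, 0.61, 0.09, 0.02, -0.02, 0.15]
--
```

Call:
{"fn": "apply_moves", "kwargs": {"commands": [[[-0.3, 0.5, 0.09, 0.02, 0, 0.15], [-0.3, 0.5, 0.09, 0.02, 0, 0.15], [0, 0, 0, 0, 0, 0], [0, 0, 0, 0, 0, 0]]]}}

```text
clock: 15.52
eef_pos: [436.9, -11.0, 119.0]
tool_rot: [-1.571, -0.009, -0.004]
force: [-0.0, 0.5, 0.2]
width: 80.0
```

```bash
python3 go.py  431 -10 100 0 1
```

```text
t 15.52 pos [436.9 -11.  119. ] rot [-1.571 -0.009 -0.004] w 80.0 F [-0.   0.5  0.2] q [-0.43  0.6   0.57  2.22 -0.69  0.5   0.68]
[-0.15, 0.47, 0.03, 0.01, -0.05, 0.11]
--
```

Call:
{"fn": "apply_moves", "kwargs": {"commands": [[[-0.15, 0.4, 0.03, 0, 0, 0.1], [-0.02, 0.4, 0, 0, 0, 0.02], [-0.02, 0.2, 0, 0, 0, 0.02], [0, 0, 0, 0, 0, 0], [0, 0, 0, 0, 0, 0]]]}}

```text
clock: 15.93
eef_pos: [438.7, -12.7, 80.5]
tool_rot: [-1.574, -0.009, -0.006]
force: [0.8, 0.5, -0.4]
width: 80.0
```

```bash
python3 go.py  431 -10 16 0 4
```

```text
t 15.93 pos [438.7 -12.7  80.5] rot [-1.574 -0.009 -0.006] w 80.0 F [ 0.8  0.5 -0.4] q [-0.35  0.66  0.47  2.24 -0.79  0.4   0.76]
[-0.05, 0.4, 0.02, 0.01, -0.02, 0.03]
[-0.05, 0.4, 0.02, 0.01, -0.02, 0.03]
[-0.05, 0.4, 0.02, 0.01, -0.02, 0.03]
[-0.05, 0.4, 0.02, 0.01, -0.02, 0.03]
--
```

Call:
{"fn": "apply_moves", "kwargs": {"commands": [[[-0.2, 0, 0.05, 0, 0, 0.1], [0, 0.2, 0, 0, 0, 0.02], [-0.04, 0.3, 0, 0, 0, 0.02], [-0.04, 0.3, 0, 0, 0, 0.02], [-0.04, 0.2, 0, 0, 0, 0.02], [0, 0, 0, 0, 0, 0], [0, 0, 0, 0, 0, 0]]]}}

```text
clock: 16.52
eef_pos: [429.2, -10.8, 41.5]
tool_rot: [-1.575, -0.001, -0.006]
force: [-0.9, -0.1, 0.1]
width: 80.4
```

```bash
python3 go.py  431 -10 16 0 2
```

```text
t 16.52 pos [429.2 -10.8  41.5] rot [-1.575e+00 -1.000e-03 -6.000e-03] w 80.4 F [-0.9 -0.1  0.1] q [-0.27  0.72  0.34  2.27 -0.9   0.28  0.86]
[0.02, 0.32, 0.01, 0.02, -0.03, 0.01]
[0.02, 0.32, 0.01, 0.02, -0.03, 0.01]
--
```

Call:
{"fn": "apply_moves", "kwargs": {"commands": [[[0, 0.2, 0, 0, 0, 0], [-0.02, 0.2, 0, 0, 0, 0.02], [-0.02, 0.15, 0, 0, 0, 0.02], [0, 0, 0, 0, 0, 0], [0, 0, 0, 0, 0, 0]]]}}

```text
clock: 16.93
eef_pos: [430.1, -11.0, 21.2]
tool_rot: [-1.576, -0.003, -0.005]
force: [-0.3, 0.8, 0.3]
width: 79.7
```

```bash
python3 go.py  431 -10 16 0 2
```

```text
t 16.93 pos [430.1 -11.   21.2] rot [-1.576 -0.003 -0.005] w 79.7 F [-0.3  0.8  0.3] q [-0.25  0.77  0.31  2.27 -1.05  0.24  1.01]
[0.01, 0.06, 0.01, 0.03, -0.03, 0.02]
[0.01, 0.06, 0.01, 0.03, -0.03, 0.02]
--
```

Call:
{"fn": "apply_moves", "kwargs": {"commands": [[[0, 0.06, 0, 0.02, 0, 0.02], [0, 0.06, 0, 0, 0, 0], [0, 0, 0, 0, 0, 0]]]}}

```text
clock: 17.18
eef_pos: [431.3, -10.9, 17.4]
tool_rot: [-1.574, -0.004, -0.004]
force: [-0.1, 0.6, -0.0]
width: 80.2
```

Call:
{"fn": "apply_moves", "kwargs": {"commands": [[[0, 0, 0, 0, 0, 0], [0, 0, 0, 0, 0, 0], [0, 0, 0, 0, 0, 0], [0, 0, 0, 0, 0, 0], [0, 0, 0, 0, 0, 0], [0, 0, 0, 0, 0, 0], [0, 0, 0, 0, 0, 0]]], "claw": 20}}

```text
clock: 17.77
eef_pos: [431.7, -10.9, 18.4]
tool_rot: [-1.573, -0.006, -0.004]
force: [0.5, 0.3, -1.5]
width: 36.4
```

```bash
python3 go.py  450 0 130 0 4 588 73.5 120 5 5
```

```text
t 17.77 pos [431.7 -10.9  18.4] rot [-1.573 -0.006 -0.004] w 36.4 F [ 0.5  0.3 -1.5] q [-0.25  0.77  0.31  2.27 -1.08  0.24  1.04]
[0.12, -0.7, 0.07, 0.01, -0.01, 0.02]
[0.12, -0.7, 0.07, 0.01, -0.01, 0.02]
[0.12, -0.7, 0.07, 0.01, -0.01, 0.02]
[0.12, -0.7, 0.07, 0.01, -0.01, 0.02]
--
[0.69, 0.05, 0.37, 0.0, -0.2, 0.0]
[0.7, 0.05, 0.36, 0.0, -0.2, 0.0]
[0.7, 0.05, 0.34, 0.0, -0.2, 0.0]
[0.71, 0.05, 0.33, 0.0, -0.2, 0.0]
[0.71, 0.05, 0.32, 0.0, -0.2, 0.0]
--
```

Call:
{"fn": "apply_moves", "kwargs": {"commands": [[[0, -0.3, 0, 0, 0, 0], [0.05, -0.7, 0.05, 0, 0, 0.02], [0.1, -0.8, 0.1, 0, 0, 0.02], [0.2, -0.7, 0.1, 0, 0, 0.02], [0.5, -0.3, 0.3, 0, -0.2, 0], [0.7, 0, 0.35, 0, -0.2, 0], [0.7, 0, 0.35, 0, -0.2, 0], [0.7, 0, 0.33, 0, -0.2, 0]]]}}

```text
clock: 18.43
eef_pos: [543.0, 52.9, 134.3]
tool_rot: [-1.573, 0.014, 0.056]
force: [0.2, -0.7, -1.0]
width: 36.4
```

```bash
python3 go.py 588 73.5 100 5 3
```

```text
t 18.43 pos [543.   52.9 134.3] rot [-1.573  0.014  0.056] w 36.4 F [ 0.2 -0.7 -1. ] q [-0.61  0.74  0.75  1.9  -0.7   0.79  0.59]
[0.39, 0.28, 0.15, 0.01, -0.12, -0.05]
[0.39, 0.28, 0.15, 0.01, -0.12, -0.05]
[0.39, 0.28, 0.14, 0.01, -0.12, -0.05]
--
```

Call:
{"fn": "apply_moves", "kwargs": {"commands": [[[0.35, 0.2, 0.1, 0, -0.1, -0.05], [0.3, 0.3, 0.15, 0, -0.1, -0.05], [0.2, 0.3, 0.1, 0, -0.1, -0.05], [0, 0.2, 0, 0, 0, 0], [0, 0, 0, 0, 0, 0], [0, 0, 0, 0, 0, 0]]]}}

```text
clock: 18.93
eef_pos: [581.5, 75.2, 90.2]
tool_rot: [-1.572, -0.002, 0.093]
force: [1.5, -0.1, -0.4]
width: 36.4
```

```bash
python3 go.py 588 73.5 50 5 2
```

```text
t 18.93 pos [581.5  75.2  90.2] rot [-1.572 -0.002  0.093] w 36.4 F [ 1.5 -0.1 -0.4] q [-0.58  0.84  0.68  1.83 -0.75  0.75  0.61]
[0.08, 0.5, -0.03, 0.01, 0.03, 0.01]
[0.08, 0.5, -0.03, 0.01, 0.03, 0.01]
--
```

Call:
{"fn": "apply_moves", "kwargs": {"commands": [[[0.1, 0.4, -0.02, 0, 0, 0], [0.07, 0.4, 0.02, 0, 0, 0], [0, 0.3, 0.05, 0, 0, 0], [0, 0, 0.05, 0, 0, 0], [0, 0, 0, 0, 0, 0], [0, 0, 0, 0, 0, 0]]]}}

```text
clock: 19.43
eef_pos: [584.7, 76.9, 44.9]
tool_rot: [-1.573, 0.001, 0.087]
force: [0.2, 0.1, -0.8]
width: 36.3
```

```bash
python3 go.py 588 73.5 23 5 1
```

```text
t 19.43 pos [584.7  76.9  44.9] rot [-1.573e+00  1.000e-03  8.700e-02] w 36.3 F [ 0.2  0.1 -0.8] q [-0.55  0.9   0.63  1.84 -0.81  0.68  0.64]
[0.08, 0.55, -0.09, 0.02, -0.0, -0.01]
--
```

Call:
{"fn": "apply_moves", "kwargs": {"commands": [[[0.08, 0.2, -0.1, 0, 0, 0], [0, 0, 0, 0, 0, 0], [0, 0.15, 0, 0, 0, 0], [0, 0, 0, 0, 0, 0], [0, 0, 0, 0, 0, 0]]]}}

```text
clock: 19.85
eef_pos: [589.7, 72.5, 31.4]
tool_rot: [-1.573, -0.002, 0.087]
force: [0.4, 0.7, -0.6]
width: 36.4
```

```bash
python3 go.py 588 73.5 23 5 1
```

```text
t 19.85 pos [589.7  72.5  31.4] rot [-1.573 -0.002  0.087] w 36.4 F [ 0.4  0.7 -0.6] q [-0.53  0.92  0.61  1.83 -0.83  0.66  0.66]
[-0.04, 0.21, 0.03, 0.02, -0.01, 0.02]
--
```

Call:
{"fn": "apply_moves", "kwargs": {"commands": [[[-0.04, 0.1, 0.03, 0.02, 0, 0.02], [0, 0.1, 0, 0, 0, 0], [0, 0, 0, 0, 0, 0], [0, 0, 0, 0, 0, 0]]]}}

```text
clock: 20.18
eef_pos: [587.9, 73.8, 22.8]
tool_rot: [-1.571, -0.0, 0.087]
force: [0.1, 1.4, -1.1]
width: 36.3
```

```bash
python3 go.py 588 73.5 22.4 5 1
```

```text
t 20.18 pos [587.9  73.8  22.8] rot [-1.571 -0.     0.087] w 36.3 F [ 0.1  1.4 -1.1] q [-0.53  0.93  0.59  1.84 -0.84  0.65  0.67]
[0.0, 0.01, -0.01, -0.0, -0.0, 0.01]
--
```

Call:
{"fn": "apply_moves", "kwargs": {"commands": [[[0, 0, 0, 0, 0, 0], [0, 0, 0, 0, 0, 0], [0, 0, 0, 0, 0, 0], [0, 0, 0, 0, 0, 0], [0, 0, 0, 0, 0, 0], [0, -0.4, 0, 0, 0, 0], [0, -0.7, 0, 0, 0, 0], [0, -0.9, 0, 0, 0, 0]]], "claw": 80}}

```text
clock: 20.85
eef_pos: [583.3, 74.1, 98.9]
tool_rot: [-1.571, 0.012, 0.087]
force: [0.6, 0.6, 0.9]
width: 79.7
```

```bash
python3 go.py 585 75 140 0 2 440.5 126 120 -23.9 6
```

```text
t 20.85 pos [583.3  74.1  98.9] rot [-1.571  0.012  0.087] w 79.7 F [0.6 0.6 0.9] q [-0.59  0.83  0.7   1.81 -0.73  0.79  0.59]
[0.02, -0.51, 0.01, 0.0, 0.5, -0.07]
[0.02, -0.51, 0.01, 0.0, 0.5, -0.07]
--
[-0.6, 0.08, 0.21, 0.0, 0.8, -0.0]
[-0.62, 0.08, 0.17, 0.0, 0.8, -0.0]
[-0.63, 0.08, 0.13, 0.0, 0.8, -0.0]
[-0.63, 0.08, 0.08, 0.0, 0.8, -0.0]
[-0.64, 0.08, 0.04, 0.0, 0.8, -0.0]
[-0.64, 0.08, -0.01, 0.0, 0.8, -0.0]
--
```

Call:
{"fn": "apply_moves", "kwargs": {"commands": [[[0, -0.5, 0, 0, 0.5, -0.07], [0, -0.3, 0, 0, 0.5, -0.07], [-0.6, 0, 0.2, 0, 0.8, 0], [-0.6, 0.1, 0.17, 0, 0.8, 0], [-0.63, 0.1, 0.12, 0, 0.8, 0], [-0.63, 0.1, 0.08, 0, 0.8, 0], [-0.64, 0.1, 0.04, 0, 0.7, 0], [-0.4, 0, 0, 0, 0.4, 0]]], "claw": 56}}

```text
clock: 21.52
eef_pos: [454.6, 120.3, 124.1]
tool_rot: [-1.561, -0.023, -0.403]
force: [-0.5, -0.3, -0.6]
width: 56.0
```

```bash
python3 go.py 440.5 126 90 -23.9 2;python3 -c "
from meas import *
d,a=cam('top');ds,b=cam('side'); b1=blob(a,(5,120,120),(20,255,255),(210,125,245,160)); print(b1 and (b1[0],b1[1]))
cv2.imwrite('pics/s7.png',np.hstack([cv2.resize(b[110:250,190:350],(480,420)),cv2.resize(a[90:230,180:290],(330,420))]))"
```

```text
t 21.52 pos [454.6 120.3 124.1] rot [-1.561 -0.023 -0.403] w 56.0 F [-0.5 -0.3 -0.6] q [-0.87  0.71  0.85  2.15 -0.9   0.66  0.2 ]
[-0.2, 0.42, -0.01, -0.06, 0.08, 0.13]
[-0.19, 0.42, -0.01, -0.06, 0.08, 0.13]
--
(array([224.4375 , 143.96875]), array([220, 138,  10,  12,  96], dtype=int32))
```

View pics/s7.png

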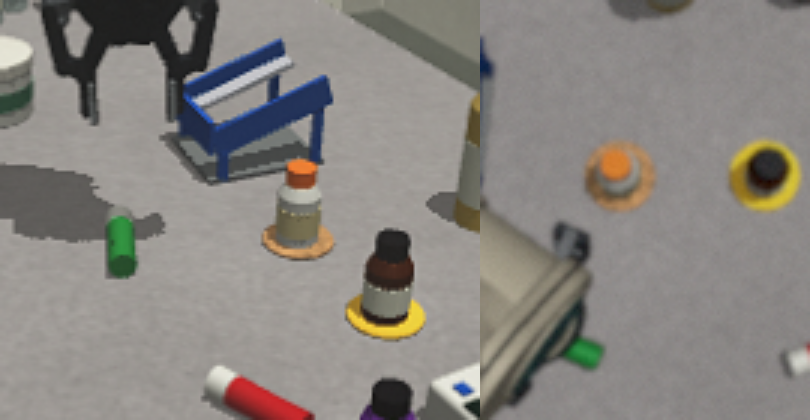

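Both bottles stand upright on their coasters, well centred. Now the green vial.

Call:
{"fn": "apply_moves", "kwargs": {"commands": [[[-0.2, 0.3, 0, 0, 0.05, 0.12], [-0.15, 0.3, 0, 0, 0, 0.12], [0, 0.2, 0, 0, 0, 0], [0, 0, 0, 0, 0, 0], [0, 0, 0, 0, 0, 0]]]}}

```text
clock: 22.03
eef_pos: [447.2, 126.2, 92.7]
tool_rot: [-1.558, -0.008, -0.4]
force: [0.0, 0.1, -0.3]
width: 56.5
```

```bash
python3 go.py 440.5 126 50 -23.9 3
```

```text
t 22.03 pos [447.2 126.2  92.7] rot [-1.558 -0.008 -0.4  ] w 56.5 F [ 0.   0.1 -0.3] q [-0.82  0.74  0.76  2.17 -0.98  0.61  0.27]
[-0.05, 0.35, -0.03, -0.05, 0.07, 0.03]
[-0.05, 0.36, -0.03, -0.05, 0.07, 0.03]
[-0.05, 0.36, -0.03, -0.05, 0.07, 0.03]
--
```

Call:
{"fn": "apply_moves", "kwargs": {"commands": [[[-0.15, 0.2, -0.03, -0.12, 0.1, 0.08], [-0.05, 0.3, 0, 0, 0, 0.03], [-0.05, 0.3, 0, 0, 0, 0.03], [0, 0, 0, 0, 0, 0], [0, 0, 0, 0, 0, 0]]]}}

```text
clock: 22.45
eef_pos: [440.6, 128.4, 60.1]
tool_rot: [-1.568, -0.0, -0.412]
force: [0.9, 0.8, 0.6]
width: 56.2
```

```bash
python3 go.py 440.5 126 20 -23.9 3
```

```text
t 22.45 pos [440.6 128.4  60.1] rot [-1.568 -0.    -0.412] w 56.2 F [0.9 0.8 0.6] q [-0.77  0.78  0.67  2.19 -1.05  0.53  0.3 ]
[0.01, 0.33, -0.02, -0.01, 0.02, 0.0]
[0.01, 0.33, -0.02, -0.01, 0.02, 0.0]
[0.01, 0.33, -0.02, -0.01, 0.02, 0.0]
--
```

Call:
{"fn": "apply_moves", "kwargs": {"commands": [[[0, 0.3, -0.05, 0, 0, 0], [0, 0.3, 0, 0, 0, 0], [0, 0.2, 0, 0, 0, 0], [0, 0, 0, 0, 0, 0], [0, 0, 0, 0, 0, 0]]]}}

```text
clock: 22.87
eef_pos: [442.9, 126.1, 29.2]
tool_rot: [-1.567, -0.005, -0.413]
force: [0.3, -0.2, 0.2]
width: 56.2
```

```bash
python3 go.py 440.5 126 4 -23.9 2
```

```text
t 22.87 pos [442.9 126.1  29.2] rot [-1.567 -0.005 -0.413] w 56.2 F [ 0.3 -0.2  0.2] q [-0.67  0.8   0.5   2.2  -1.07  0.4   0.32]
[-0.03, 0.31, -0.01, -0.02, 0.03, 0.03]
[-0.03, 0.31, -0.01, -0.02, 0.03, 0.03]
--
```

Call:
{"fn": "apply_moves", "kwargs": {"commands": [[[-0.05, 0.2, 0, -0.02, 0.03, 0.03], [-0.03, 0.2, 0, 0, 0, 0.03], [0, 0.12, 0, 0, 0, 0], [0, 0, 0, 0, 0, 0], [0, 0, 0, 0, 0, 0]]]}}

```text
clock: 23.28
eef_pos: [442.8, 127.1, 10.6]
tool_rot: [-1.567, -0.005, -0.415]
force: [-0.2, -0.5, -0.3]
width: 55.7
```

```bash
python3 go.py 440.5 126 4 -23.9 1
```

```text
t 23.28 pos [442.8 127.1  10.6] rot [-1.567 -0.005 -0.415] w 55.7 F [-0.2 -0.5 -0.3] q [-0.6   0.82  0.39  2.2  -1.08  0.32  0.31]
[-0.04, 0.16, -0.05, -0.04, 0.02, 0.06]
--
```

Call:
{"fn": "apply_moves", "kwargs": {"commands": [[[-0.04, 0.16, -0.05, 0, 0, 0.05], [0, 0, 0, 0, 0, 0], [0, 0, 0, 0, 0, 0]]]}}

```text
clock: 23.53
eef_pos: [441.6, 125.9, 5.4]
tool_rot: [-1.567, -0.003, -0.415]
force: [-0.5, -0.4, -0.1]
width: 56.2
```

Call:
{"fn": "apply_moves", "kwargs": {"commands": [[[0, 0, 0, 0, 0, 0], [0, 0, 0, 0, 0, 0], [0, 0, 0, 0, 0, 0], [0, 0, 0, 0, 0, 0], [0, 0, 0, 0, 0, 0], [0, 0, 0, 0, 0, 0], [0, 0, 0, 0, 0, 0]]], "claw": 10}}

```text
clock: 24.12
eef_pos: [442.4, 126.4, 6.9]
tool_rot: [-1.566, -0.005, -0.414]
force: [-0.5, 0.0, -0.0]
width: 21.6
```

```bash
python3 go.py 480 150 170 -20 5 651 241 150 -4.7 6
```

```text
t 24.12 pos [442.4 126.4   6.9] rot [-1.566 -0.005 -0.414] w 21.6 F [-0.5  0.  -0. ] q [-0.58  0.82  0.36  2.2  -1.07  0.3   0.31]
[0.13, -0.81, 0.19, -0.01, -0.15, 0.01]
[0.13, -0.81, 0.19, -0.01, -0.15, 0.01]
[0.13, -0.81, 0.18, -0.01, -0.15, 0.01]
[0.13, -0.81, 0.18, -0.01, -0.15, 0.01]
[0.13, -0.82, 0.18, -0.01, -0.15, 0.01]
--
[0.54, 0.08, 0.6, 0.0, -0.51, 0.0]
[0.57, 0.08, 0.58, 0.0, -0.51, 0.0]
[0.59, 0.08, 0.55, 0.0, -0.51, 0.0]
[0.61, 0.08, 0.52, 0.0, -0.51, 0.0]
[0.64, 0.08, 0.49, 0.0, -0.51, 0.0]
[0.66, 0.08, 0.47, 0.0, -0.51, 0.0]
--
```

Call:
{"fn": "apply_moves", "kwargs": {"commands": [[[0, -0.3, 0, 0, 0, 0], [0.1, -0.7, 0.1, 0, 0, 0], [0.13, -0.8, 0.18, 0, -0.15, 0], [0.13, -0.8, 0.18, 0, -0.15, 0], [0.13, -0.8, 0.18, 0, -0.15, 0], [0.13, -0.8, 0.18, 0, -0.15, 0], [0.4, -0.2, 0.4, 0, -0.4, 0], [0.5, 0, 0.6, 0, -0.5, 0]]]}}

```text
clock: 24.78
eef_pos: [519.2, 168.4, 189.7]
tool_rot: [-1.576, 0.007, -0.288]
force: [0.3, -0.1, -1.0]
width: 21.9
```

```bash
python3 go.py 651 241 150 -4.7 5
```

```text
t 24.78 pos [519.2 168.4 189.7] rot [-1.576  0.007 -0.288] w 21.9 F [ 0.3 -0.1 -1. ] q [-0.86  0.67  0.8   1.86 -0.61  0.89 -0.05]
[0.53, 0.19, 0.54, 0.01, -0.47, -0.02]
[0.55, 0.19, 0.51, 0.01, -0.47, -0.02]
[0.57, 0.19, 0.49, 0.01, -0.47, -0.02]
[0.59, 0.2, 0.47, 0.01, -0.47, -0.02]
[0.61, 0.2, 0.44, 0.01, -0.47, -0.02]
--
```

Call:
{"fn": "apply_moves", "kwargs": {"commands": [[[0.53, 0.1, 0.53, 0, -0.45, 0], [0.55, 0.15, 0.5, 0, -0.45, 0], [0.57, 0.15, 0.5, 0, -0.45, 0], [0.55, 0.2, 0.4, 0, -0.45, 0], [0.4, 0.2, 0.3, 0, -0.4, 0], [0, 0, 0, 0, 0, 0], [0, 0, 0, 0, 0, 0], [0, 0, 0, 0, 0, 0]]]}}

```text
clock: 25.45
eef_pos: [647.3, 242.1, 155.1]
tool_rot: [-1.57, 0.005, -0.079]
force: [-0.4, 0.0, 0.2]
width: 21.8
```

```bash
python3 go.py 651 241 110 -4.7 2; python3 -c "
from h import *
d,a=cam('top');ds,b=cam('side')
cv2.imwrite('pics/s8.png',np.hstack([cv2.resize(b[60:180,210:330],(400,400)),cv2.resize(a[80:180,110:210],(400,400))]))"
```

```text
t 25.45 pos [647.3 242.1 155.1] rot [-1.57   0.005 -0.079] w 21.8 F [-0.4  0.   0.2] q [-0.75  0.87  0.69  1.47 -0.61  1.03  0.01]
[0.05, 0.56, -0.01, -0.0, 0.02, -0.03]
[0.05, 0.56, -0.01, -0.0, 0.02, -0.03]
--
```

View pics/s8.png

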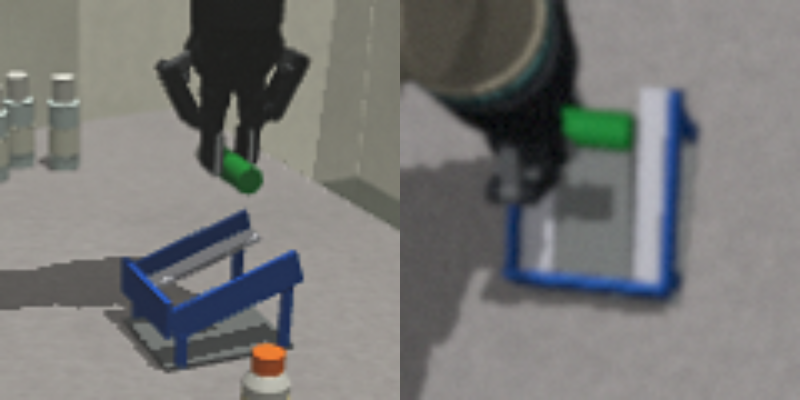

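```bash
python3 -c "
from meas import *
d,a=cam('top');ds,b=cam('side')
print(proj(d,[[647+3,242-40,160],[647,242,160]]),proj(ds,[[647,242-40,160]]))
r=blob(a,(45,80,30),(85,255,255),(140,90,190,135));print(r[1],onz(d,168.5,112,160))
r=blob(b,(45,80,30),(85,255,255),(260,95,300,130));print(r[1],r[0], cv2.minAreaRect(r[2]))"
```

```text
[[167.22022427 110.11251052]
 [149.76360604 111.1093363 ]] [[285.81336655 114.47425443]]
[150 106  19  12 174] [645.62845786 198.98422803 160.        ]
[277 104  12  14 105] [281.93333333 111.08571429] ((281.2500305175781, 110.7500228881836), (15.55634880065918, 7.77817440032959), 45.0)
```

Call:
{"fn": "apply_moves", "kwargs": {"commands": [[[0.05, 0.4, 0, 0, 0, -0.03], [0.05, 0.4, 0, 0, 0, 0], [0, 0.2, 0, 0, 0, 0], [0, 0, 0, 0, 0, 0], [0, 0, 0, 0, 0, 0]]]}}

```text
clock: 26.07
eef_pos: [650.9, 241.0, 116.9]
tool_rot: [-1.568, -0.001, -0.081]
force: [-0.4, -0.6, 0.4]
width: 21.6
```

```bash
python3 go.py 651 241 73 -4.7 2
```

```text
t 26.07 pos [650.9 241.  116.9] rot [-1.568e+00 -1.000e-03 -8.100e-02] w 21.6 F [-0.4 -0.6  0.4] q [-0.74  0.91  0.67  1.49 -0.64  0.96  0.03]
[0.0, 0.55, -0.0, -0.02, 0.0, 0.0]
[0.0, 0.55, -0.0, -0.02, 0.0, 0.0]
--
```

Call:
{"fn": "apply_moves", "kwargs": {"commands": [[[0, 0.35, 0.03, 0, 0, 0], [0, 0.3, 0.03, 0, 0, 0], [0, 0.15, 0, 0, 0, 0], [0, 0, 0, 0, 0, 0], [0, 0, 0, 0, 0, 0]]]}}

```text
clock: 26.48
eef_pos: [651.1, 244.0, 82.0]
tool_rot: [-1.568, -0.001, -0.081]
force: [0.0, 0.0, -1.2]
width: 21.4
```

```bash
python3 go.py 651 243 73 -4.7 1
```

```text
t 26.48 pos [651.1 244.   82. ] rot [-1.568e+00 -1.000e-03 -8.100e-02] w 21.4 F [ 0.   0.  -1.2] q [-0.73  0.95  0.64  1.51 -0.67  0.91  0.05]
[-0.0, 0.23, -0.02, -0.04, 0.01, 0.01]
--
```

Call:
{"fn": "apply_moves", "kwargs": {"commands": [[[0, 0.1, -0.02, 0, 0, 0], [0, 0.1, 0, 0, 0, 0], [0, 0, 0, 0, 0, 0], [0, 0, 0, 0, 0, 0]]]}}

```text
clock: 26.82
eef_pos: [651.5, 243.0, 73.7]
tool_rot: [-1.568, -0.002, -0.081]
force: [-0.0, 0.2, 0.3]
width: 21.7
```

```bash
python3 go.py 651 243 73 -4.7 1; python3 -c "
from h import *
d,a=cam('top');ds,b=cam('side')
cv2.imwrite('pics/s9.png',np.hstack([cv2.resize(b[80:180,220:320],(400,400)),cv2.resize(a[80:180,110:210],(400,400))]))"
```

```text
t 26.82 pos [651.5 243.   73.7] rot [-1.568 -0.002 -0.081] w 21.7 F [-0.   0.2  0.3] q [-0.73  0.96  0.64  1.51 -0.68  0.89  0.06]
[-0.01, 0.02, -0.0, -0.04, 0.01, 0.02]
--
```

View pics/s9.png

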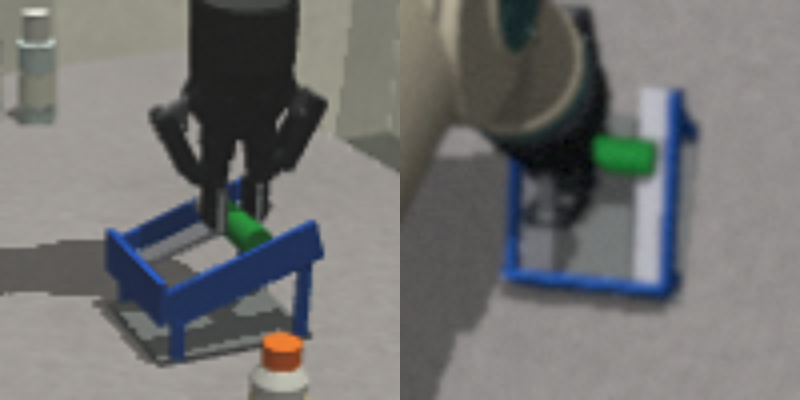

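Vial hangs level across the rails, between the walls. Releasing.

Call:
{"fn": "apply_moves", "kwargs": {"commands": [[[0, 0.03, 0, 0, 0, 0], [0, 0, 0, 0, 0, 0], [0, 0, 0, 0, 0, 0], [0, 0, 0, 0, 0, 0], [0, 0, 0, 0, 0, 0], [0, -0.2, 0, 0, 0, 0], [0, -0.5, 0, 0, 0, 0], [0, -0.9, 0, 0, 0, 0]]], "claw": 45}}

```text
clock: 27.58
eef_pos: [646.8, 242.4, 132.2]
tool_rot: [-1.572, 0.01, -0.082]
force: [-0.7, 0.7, 0.3]
width: 44.9
```

```bash
python3 go.py 640 230 180 -4.7 2 436.5 -118 140 22.8 10
```

```text
t 27.58 pos [646.8 242.4 132.2] rot [-1.572  0.01  -0.082] w 44.9 F [-0.7  0.7  0.3] q [-0.75  0.9   0.68  1.48 -0.63  1.    0.02]
[-0.08, -0.6, -0.16, 0.01, 0.0, -0.06]
[-0.07, -0.6, -0.16, 0.01, 0.0, -0.06]
--
[-0.44, 0.1, -0.91, 0.0, -0.55, 0.0]
[-0.48, 0.1, -0.89, 0.0, -0.55, 0.0]
[-0.52, 0.1, -0.86, 0.0, -0.55, 0.0]
[-0.56, 0.1, -0.84, 0.0, -0.55, 0.0]
[-0.6, 0.1, -0.81, 0.0, -0.55, 0.0]
[-0.64, 0.1, -0.78, 0.0, -0.55, 0.0]
[-0.68, 0.1, -0.75, 0.0, -0.55, 0.0]
[-0.71, 0.1, -0.71, 0.0, -0.55, 0.0]
[-0.74, 0.1, -0.68, 0.0, -0.55, 0.0]
[-0.78, 0.1, -0.64, 0.0, -0.55, 0.0]
--
```

Call:
{"fn": "apply_moves", "kwargs": {"commands": [[[-0.08, -0.6, -0.15, 0, 0, -0.06], [-0.3, -0.2, -0.6, 0, -0.3, -0.05], [-0.45, 0, -0.9, 0, -0.55, 0], [-0.5, 0, -0.87, 0, -0.55, 0], [-0.52, 0.1, -0.86, 0, -0.55, 0], [-0.56, 0.1, -0.84, 0, -0.55, 0], [-0.6, 0.1, -0.8, 0, -0.55, 0], [-0.64, 0.1, -0.77, 0, -0.55, 0]]], "claw": 56}}

```text
clock: 28.25
eef_pos: [521.7, 5.5, 160.1]
tool_rot: [-1.571, -0.031, 0.268]
force: [-0.1, -0.7, -0.6]
width: 55.9
```

```bash
python3 go.py 436.5 -118 140 22.8 4;  python3 -c "
from h import *
d,a=cam('top');ds,b=cam('side')
cv2.imwrite('pics/s10.png',np.hstack([cv2.resize(b[80:180,220:320],(400,400)),cv2.resize(a[80:180,110:210],(400,400))]))"
```

```text
t 28.25 pos [521.7   5.5 160.1] rot [-1.571 -0.031  0.268] w 55.9 F [-0.1 -0.7 -0.6] q [-0.44  0.6   0.57  1.99 -0.53  0.67  0.74]
[-0.72, 0.1, -0.6, 0.01, -0.37, 0.09]
[-0.74, 0.11, -0.58, 0.01, -0.37, 0.09]
[-0.76, 0.11, -0.56, 0.01, -0.37, 0.09]
[-0.77, 0.12, -0.53, 0.01, -0.37, 0.09]
--
```

View pics/s10.png

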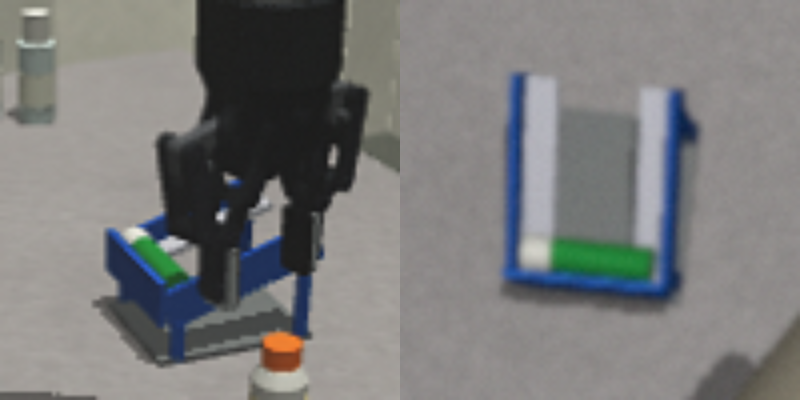

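Green lies square against the stop, spanning crop (519–655, 255). Now red.

Call:
{"fn": "apply_moves", "kwargs": {"commands": [[[-0.7, 0.1, -0.6, 0, -0.37, 0.09], [-0.74, 0.1, -0.58, 0, -0.37, 0.09], [-0.75, 0.1, -0.55, 0, -0.37, 0.09], [-0.5, 0.1, -0.35, 0, -0.3, 0.09], [0, 0, 0, 0, 0, 0], [0, 0, 0, 0, 0, 0]]]}}

```text
clock: 28.85
eef_pos: [443.8, -113.9, 146.4]
tool_rot: [-1.577, -0.004, 0.377]
force: [0.5, -0.7, 0.3]
width: 56.4
```

```bash
python3 go.py 436.5 -118 80 22.8 3
```

```text
t 28.85 pos [ 443.8 -113.9  146.4] rot [-1.577 -0.004  0.377] w 56.4 F [ 0.5 -0.7  0.3] q [-0.16  0.55  0.51  2.14 -0.49  0.56  1.08]
[-0.07, 0.55, -0.01, 0.02, -0.08, 0.02]
[-0.07, 0.55, -0.01, 0.02, -0.08, 0.02]
[-0.07, 0.55, -0.01, 0.02, -0.08, 0.02]
--
```

Call:
{"fn": "apply_moves", "kwargs": {"commands": [[[-0.1, 0.4, -0.02, 0.02, -0.1, 0.02], [-0.08, 0.4, 0, 0.02, -0.1, 0.02], [-0.05, 0.4, 0, 0, 0, 0.02], [0, 0.3, 0, 0, 0, 0.02], [0, 0, 0, 0, 0, 0], [0, 0, 0, 0, 0, 0]]]}}

```text
clock: 29.35
eef_pos: [444.3, -114.8, 87.3]
tool_rot: [-1.577, -0.008, 0.399]
force: [0.0, 0.5, -0.3]
width: 56.1
```

```bash
python3 go.py 436.5 -118 40 22.8 3;  python3 -c "
from meas import *
d,a=cam('top');s=cv2.cvtColor(a,cv2.COLOR_BGR2HSV)[190:222,275:322]
m=cv2.inRange(s,(0,110,50),(10,255,255))+cv2.inRange(s,(168,110,50),(180,255,255)); p=np.argwhere(m>0)[:,::-1]+[275,190]
print(len(p)); B=np.array([onz(d,*q,12)[:2] for q in p]); print(B.mean(0) if len(p) else 0)"
```

```text
t 29.35 pos [ 444.3 -114.8   87.3] rot [-1.577 -0.008  0.399] w 56.1 F [ 0.   0.5 -0.3] q [-0.06  0.64  0.37  2.18 -0.59  0.4   1.19]
[-0.07, 0.39, 0.0, 0.02, 0.0, 0.03]
[-0.07, 0.39, 0.0, 0.02, 0.0, 0.03]
[-0.07, 0.39, 0.0, 0.02, 0.0, 0.03]
--
0
0
```

Call:
{"fn": "apply_moves", "kwargs": {"commands": [[[-0.2, 0.1, 0, 0.02, 0, 0.06], [-0.04, 0.3, 0, 0.02, 0, 0.02], [-0.04, 0.3, 0, 0, 0, 0.02], [-0.04, 0.3, 0, 0, 0, 0.02], [0, 0, 0, 0, 0, 0], [0, 0, 0, 0, 0, 0]]]}}

```text
clock: 29.9
eef_pos: [435.6, -119.9, 49.8]
tool_rot: [-1.579, -0.004, 0.402]
force: [0.4, -0.9, 0.5]
width: 56.0
```

```bash
python3 go.py 436.5 -118 5 22.8 3
```

```text
t 29.9 pos [ 435.6 -119.9   49.8] rot [-1.579 -0.004  0.402] w 56.0 F [ 0.4 -0.9  0.5] q [ 0.02  0.71  0.28  2.21 -0.65  0.29  1.25]
[0.01, 0.37, 0.01, 0.03, 0.02, 0.01]
[0.01, 0.37, 0.01, 0.03, 0.02, 0.01]
[0.01, 0.37, 0.01, 0.03, 0.02, 0.01]
--
```

Call:
{"fn": "apply_moves", "kwargs": {"commands": [[[0, 0.25, 0.02, 0.03, 0, 0.02], [0, 0.25, 0, 0, 0, 0.02], [0, 0.15, 0, 0, 0, 0.02], [0, 0.1, 0, 0, 0, 0], [0, 0, 0, 0, 0, 0], [0, 0, 0, 0, 0, 0]]]}}

```text
clock: 30.4
eef_pos: [438.0, -119.8, 20.4]
tool_rot: [-1.581, -0.003, 0.403]
force: [-0.9, 0.5, 0.1]
width: 56.1
```

```bash
python3 go.py 436.5 -118 5 22.8 1
```

```text
t 30.4 pos [ 438.  -119.8   20.4] rot [-1.581 -0.003  0.403] w 56.1 F [-0.9  0.5  0.1] q [ 0.03  0.77  0.26  2.21 -0.81  0.24  1.41]
[-0.02, 0.38, 0.06, 0.11, 0.06, 0.03]
--
```

Call:
{"fn": "apply_moves", "kwargs": {"commands": [[[-0.02, 0.2, 0.05, 0.1, 0.05, 0.03], [0, 0.18, 0, 0, 0, 0], [0, 0, 0, 0, 0, 0], [0, 0, 0, 0, 0, 0]]]}}

```text
clock: 30.73
eef_pos: [438.0, -118.5, 6.2]
tool_rot: [-1.574, -0.003, 0.399]
force: [-0.2, -0.7, 0.0]
width: 55.9
```

```bash
python3 go.py 436.5 -118 5 22.8 1
```

```text
t 30.73 pos [ 438.  -118.5    6.2] rot [-1.574 -0.003  0.399] w 55.9 F [-0.2 -0.7  0. ] q [ 0.02  0.8   0.27  2.21 -0.96  0.24  1.55]
[-0.03, 0.03, 0.03, 0.03, 0.01, 0.03]
--
```

Call:
{"fn": "apply_moves", "kwargs": {"commands": [[[0, 0, 0, 0, 0, 0], [0, 0, 0, 0, 0, 0], [0, 0, 0, 0, 0, 0], [0, 0, 0, 0, 0, 0], [0, 0, 0, 0, 0, 0], [0, 0, 0, 0, 0, 0], [0, 0, 0, 0, 0, 0]]], "claw": 10}}

```text
clock: 31.32
eef_pos: [439.0, -118.7, 8.3]
tool_rot: [-1.575, -0.006, 0.399]
force: [0.0, 0.2, -0.8]
width: 21.5
```

Call:
{"fn": "apply_moves", "kwargs": {"commands": [[[0, -0.3, 0, 0, 0, 0], [0, -0.7, 0, 0, 0, 0], [0, -0.8, 0, 0, 0, 0], [0.05, -0.8, 0.1, 0, 0, 0], [0.1, -0.8, 0.2, 0, 0.2, 0]]]}}

```text
clock: 31.73
eef_pos: [434.3, -106.1, 143.9]
tool_rot: [-1.567, 0.007, 0.375]
force: [1.0, 1.0, -0.7]
width: 21.7
```

```bash
python3 go.py 520 0 190 10 5 651 241 160 -4.7 8
```

```text
t 31.73 pos [ 434.3 -106.1  143.9] rot [-1.567  0.007  0.375] w 21.7 F [ 1.   1.  -0.7] q [-0.3   0.59  0.7   2.16 -0.67  0.62  1.26]
[0.59, -0.23, 0.34, -0.01, 0.46, -0.02]
[0.58, -0.23, 0.36, -0.01, 0.46, -0.02]
[0.56, -0.23, 0.38, -0.01, 0.46, -0.02]
[0.55, -0.23, 0.41, -0.01, 0.46, -0.02]
[0.53, -0.23, 0.43, -0.01, 0.46, -0.02]
--
[0.53, 0.09, 0.67, -0.0, 0.37, 0.0]
[0.51, 0.09, 0.69, -0.0, 0.37, 0.0]
[0.49, 0.09, 0.7, -0.0, 0.37, 0.0]
[0.47, 0.09, 0.72, -0.0, 0.37, 0.0]
[0.44, 0.09, 0.73, -0.0, 0.37, 0.0]
[0.42, 0.09, 0.75, -0.0, 0.37, 0.0]
[0.4, 0.09, 0.76, -0.0, 0.37, 0.0]
[0.37, 0.09, 0.77, -0.0, 0.37, 0.0]
--
```

Call:
{"fn": "apply_moves", "kwargs": {"commands": [[[0.6, -0.3, 0.35, 0, 0.45, 0], [0.6, -0.3, 0.35, 0, 0.45, 0], [0.55, -0.2, 0.4, 0, 0.45, 0], [0.55, -0.2, 0.4, 0, 0.45, 0], [0.53, -0.1, 0.45, 0, 0.45, 0], [0.52, 0, 0.65, 0, 0.4, 0], [0.5, 0, 0.7, 0, 0.4, 0], [0.48, 0, 0.7, 0, 0.4, 0]]]}}

```text
clock: 32.4
eef_pos: [573.8, 92.7, 198.6]
tool_rot: [-1.572, -0.002, 0.046]
force: [1.1, -0.9, -0.0]
width: 21.3
```

```bash
python3 go.py 651 241 160 -4.7 5
```

```text
t 32.4 pos [573.8  92.7 198.6] rot [-1.572 -0.002  0.046] w 21.3 F [ 1.1 -0.9 -0. ] q [-0.74  0.74  0.9   1.77 -0.69  0.98  0.49]
[0.42, 0.19, 0.72, 0.0, 0.29, 0.01]
[0.4, 0.19, 0.73, 0.0, 0.29, 0.01]
[0.38, 0.19, 0.74, 0.0, 0.29, 0.01]
[0.36, 0.19, 0.75, 0.0, 0.29, 0.01]
[0.34, 0.19, 0.76, 0.0, 0.29, 0.01]
--
```

Call:
{"fn": "apply_moves", "kwargs": {"commands": [[[0.42, 0.15, 0.72, 0, 0.3, 0], [0.4, 0.15, 0.72, 0, 0.3, 0], [0.38, 0.15, 0.72, 0, 0.3, 0], [0.35, 0.2, 0.7, 0, 0.3, 0], [0.25, 0.2, 0.55, 0, 0.2, 0], [0, 0, 0, 0, 0, 0], [0, 0, 0, 0, 0, 0], [0, 0, 0, 0, 0, 0]]]}}

```text
clock: 33.07
eef_pos: [647.8, 248.3, 157.8]
tool_rot: [-1.569, 0.003, -0.068]
force: [-0.3, 0.6, 0.4]
width: 21.6
```

```bash
python3 go.py 651 241 115 -4.7 2;  python3 -c "
from meas import *
d,a=cam('top');z=readout.read_state()['eef_pos'];print(proj(d,[[z[0]-.08*40,z[1]-40,z[2]+4],[z[0],z[1],z[2]+4]]))
ds,b=cam('side')
cv2.imwrite('pics/s11.png',np.hstack([cv2.resize(b[50:180,200:330],(400,400)),cv2.resize(a[80:180,110:210],(400,400))]))"
```

```text
t 33.07 pos [647.8 248.3 157.8] rot [-1.569  0.003 -0.068] w 21.6 F [-0.3  0.6  0.4] q [-0.84  0.94  0.89  1.46 -0.78  1.12  0.13]
[0.05, 0.54, -0.09, -0.01, 0.08, -0.01]
[0.05, 0.54, -0.09, -0.01, 0.08, -0.01]
--
[[164.60483467 112.19345776]
 [147.14654881 110.53568996]]
```

View pics/s11.png

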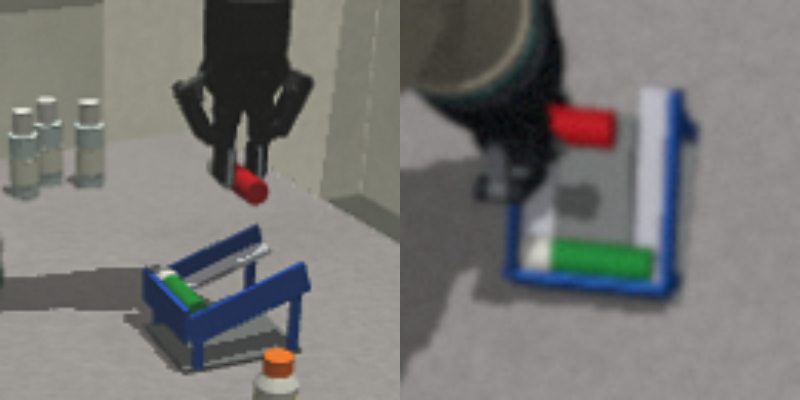

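Red is held with its end at (163.5,112), about 2.5 mm to +y of nominal. I aim for TCP y = 238.

Call:
{"fn": "apply_moves", "kwargs": {"commands": [[[0.05, 0.3, -0.15, 0, 0.1, 0], [0.05, 0.4, -0.1, 0, 0.05, 0], [0, 0.3, 0, 0, 0, 0], [0, 0, 0, 0, 0, 0], [0, 0, 0, 0, 0, 0]]]}}

```text
clock: 33.58
eef_pos: [651.6, 228.9, 118.4]
tool_rot: [-1.57, -0.001, -0.094]
force: [-0.6, 0.1, 0.2]
width: 21.4
```

```bash
python3 go.py 651 238 74 -4.7 2
```

```text
t 33.58 pos [651.6 228.9 118.4] rot [-1.57e+00 -1.00e-03 -9.40e-02] w 21.4 F [-0.6  0.1  0.2] q [-0.81  0.98  0.86  1.5  -0.82  1.05  0.17]
[-0.02, 0.55, 0.11, -0.01, -0.07, 0.0]
[-0.02, 0.55, 0.11, -0.01, -0.07, 0.0]
--
```

Call:
{"fn": "apply_moves", "kwargs": {"commands": [[[-0.02, 0.15, 0.2, 0, -0.1, 0], [0, 0.2, 0, 0, 0, 0], [0, 0.2, 0, 0, 0, 0], [0, 0.1, 0, 0, 0, 0], [0, 0, 0, 0, 0, 0], [0, 0, 0, 0, 0, 0]]]}}

```text
clock: 34.08
eef_pos: [651.9, 238.2, 90.6]
tool_rot: [-1.569, -0.002, -0.084]
force: [0.1, 0.3, -0.3]
width: 21.3
```

```bash
python3 go.py 651 238 74 -4.7 2
```

```text
t 34.08 pos [651.9 238.2  90.6] rot [-1.569 -0.002 -0.084] w 21.3 F [ 0.1  0.3 -0.3] q [-0.81  1.01  0.84  1.51 -0.84  1.01  0.18]
[-0.01, 0.21, -0.0, -0.01, -0.01, 0.01]
[-0.01, 0.21, -0.0, -0.01, -0.01, 0.01]
--
```

Call:
{"fn": "apply_moves", "kwargs": {"commands": [[[0, 0.15, 0, 0, 0, 0], [0, 0.15, 0, 0, 0, 0], [0, 0.1, 0, 0, 0, 0], [0, 0, 0, 0, 0, 0], [0, 0, 0, 0, 0, 0]]]}}

```text
clock: 34.5
eef_pos: [652.2, 238.3, 73.3]
tool_rot: [-1.569, -0.002, -0.084]
force: [-0.1, -0.5, 1.0]
width: 21.5
```

```bash
python3 go.py 651 238 74 -4.7 1
```

```text
t 34.5 pos [652.2 238.3  73.3] rot [-1.569 -0.002 -0.084] w 21.5 F [-0.1 -0.5  1. ] q [-0.8   1.03  0.83  1.52 -0.86  0.98  0.19]
[-0.03, -0.02, -0.01, -0.02, -0.03, 0.03]
--
```

Call:
{"fn": "apply_moves", "kwargs": {"commands": [[[0, 0, 0, 0, 0, 0], [0, 0, 0, 0, 0, 0], [0, 0, 0, 0, 0, 0], [0, 0, 0, 0, 0, 0], [0, 0, 0, 0, 0, 0], [0, -0.2, 0, 0, 0, 0], [0, -0.5, 0, 0, 0, 0], [0, -0.9, 0, 0, 0, 0]]], "claw": 45}}

```text
clock: 35.17
eef_pos: [647.8, 237.8, 133.1]
tool_rot: [-1.573, 0.009, -0.085]
force: [-0.2, 1.8, -0.4]
width: 45.0
```

Call:
{"fn": "apply_moves", "kwargs": {"commands": [[[0, -0.9, 0, 0, 0, 0], [0, -0.9, 0, 0, 0, 0], [-0.5, -0.3, -0.5, 0, 0, 0], [-0.5, 0, -0.5, 0, 0, 0], [-0.5, 0, -0.5, 0, 0, 0], [-0.5, 0, -0.5, 0, 0, 0], [0, 0, 0, 0, 0, 0], [0, 0, 0, 0, 0, 0]]]}}

```text
clock: 35.83
eef_pos: [564.4, 160.8, 235.9]
tool_rot: [-1.565, -0.011, -0.085]
force: [0.9, 1.7, -0.1]
width: 45.2
```

```bash
python3 go.py; python3 -c "
from h import *
d,a=cam('top');ds,b=cam('side')
cv2.imwrite('pics/s12.png',np.hstack([cv2.resize(b[100:300,180:440],(520,400)),cv2.resize(a[85:165,125:195],(280,320))[:400] if 0 else cv2.resize(a[85:185,125:195],(280,400))]))"
```

```text
t 35.83 pos [564.4 160.8 235.9] rot [-1.565 -0.011 -0.085] w 45.2 F [ 0.9  1.7 -0.1] q [-0.89  0.72  0.99  1.72 -0.68  1.07  0.24]
```

View pics/s12.png

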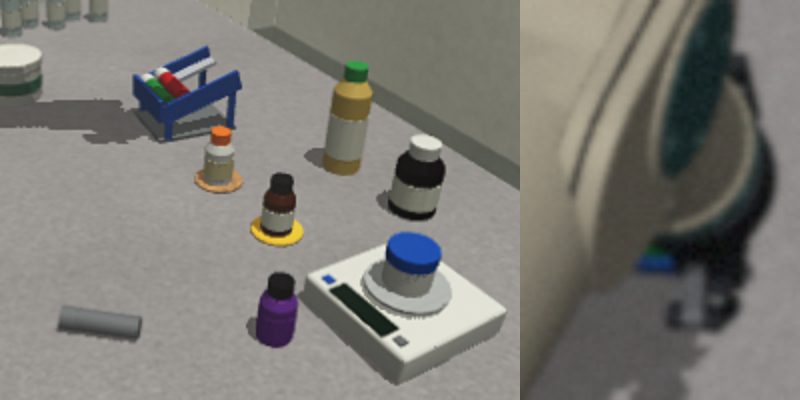

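Side view: all three containers are placed and the red vial lies behind green. I move the arm clear for a final top check.

Call:
{"fn": "apply_moves", "kwargs": {"commands": [[[-0.1, 0, -0.8, 0, 0, 0], [-0.1, 0, -0.8, 0, 0, 0], [-0.1, 0, -0.8, 0, 0, 0], [-0.1, 0, -0.8, 0, 0, 0], [-0.1, 0, -0.8, 0, 0, 0], [0, 0, 0, 0, 0, 0], [0, 0, 0, 0, 0, 0], [0, 0, 0, 0, 0, 0]]]}}

```text
clock: 36.6
eef_pos: [540.7, 2.8, 233.8]
tool_rot: [-1.57, -0.018, -0.069]
force: [-0.2, 0.2, -0.1]
width: 44.9
```

```bash
python3 go.py; python3 -c "
from meas import *
d,a=cam('top');ds,b=cam('side')
cv2.imwrite('pics/s13.png',np.hstack([cv2.resize(b[115:170,235:315],(480,330)),cv2.resize(a[92:162,128:192],(300,330))]))
# orange cap / jar / amber cap in top & side
for n,r,z,D in(('jar top',blob(a,(105,120,60),(125,255,255),(335,118,370,152)),91,d),('jar side',blob(b,(105,120,40),(125,255,255),(365,208,415,240)),86,ds),('orange top',blob(a,(5,150,150),(20,255,255),(215,130,232,150)),76,d),('orange side',blob(b,(5,170,130),(20,255,255),(280,160,300,175)),69,ds),('ambercap top',blob(a,(0,0,0),(180,90,75),(265,135,285,150)),76,d)):
    print(n,r and (r[0].round(1),r[1],onz(D,*r[0],z).round(1)))"
```

```text
t 36.6 pos [540.7   2.8 233.8] rot [-1.57  -0.018 -0.069] w 44.9 F [-0.2  0.2 -0.1] q [-0.66  0.64  0.97  1.85 -0.64  0.98  0.53]
jar top (array([350.5, 133.8]), array([340, 124,  22,  21, 348], dtype=int32), array([ 613.3, -240.4,   91. ]))
jar side (array([386.2, 226.2]), array([373, 216,  28,  21, 462], dtype=int32), array([ 611.9, -242.7,   86. ]))
orange top None
orange side (array([290.4, 165.3]), array([286, 163,  10,   5,  36], dtype=int32), array([594.7,  85.3,  69. ]))
ambercap top (array([277.7, 145.8]), array([274, 140,   7,  10,  35], dtype=int32), array([584.2, -60.2,  76. ]))
```

View pics/s13.png

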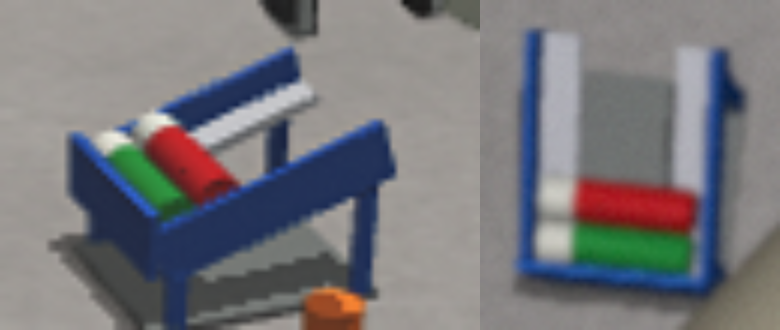

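```bash
python3 -c "
from meas import *
ds,b=cam('side');d,a=cam('top')
print(onz(d,224.5,144.6,76),onz(d,275.7,144.3,76))
r=blob(b,(3,190,150),(14,255,255),(278,155,302,173));print(r[0],r[1],onz(ds,*r[0],69))
r=blob(b,(0,0,0),(180,130,60),(308,184,332,198));print(r[0],r[1],onz(ds,*r[0],69))
from cell import finish_job; print(readout.read_state()['qd'].round(3)); finish_job()"
```

```text
[585.88335113  73.68663521  76.        ] [588.02388039 -55.186343    76.        ]
[290.36 165.2 ] [287 164   8   4  25] [594.85065809  85.86657341  69.        ]
[320.12068966 192.20689655] [313 187  14  11 116] [585.93547216 -57.26839315  69.        ]
[-0.003 -0.002  0.001  0.004  0.    -0.001  0.001]
the job is handed in; nothing more can be done
```

The job is done and handed in at about 37 s of robot time. I placed the jar, amber bottle and white bottle in that order, then let the green vial and then the red roll down the rack.

| Item | Last measured | Target |
|---|---|---|
| Jar on the pan | top view (613,−240), side view (612,−243) | (615,−243) |
| Amber bottle on the yellow coaster | top view (588,−55), side view (586,−57) | (590,−56) |
| White bottle on the cork coaster | top view (586,74) | (588,73.5) |

- **Vials:** the last picture shows green lying square against the stop and red right behind it, touching it. The arm was clear and still.
- **Top-view bottle readings:** both were read by eye from the earlier picture taken when the bottles were placed. The arm partly hid them in the final one.
- **White bottle side view:** this last check disagreed, at (595,86). Its colour mask caught only part of the orange cap, so I put the difference down to that. The pictures showed the bottle upright and centred.
- **Joint limits:** near-base grasps came within about 0.01–0.02 rad of the limits on joints 5 and 6, but no reading showed a joint out of range.

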